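Steady a swinging drop hook and hang the kitchen caddy on it

TASK

Hang the small caddy on the hanger's swinging hook: first bring the bare middle of the caddy's bar against the front of the hook's shank, above the tip, push the hook back until you feel it rest on its rubber stop and hold it steady there for a second with a light press of about 2 to 5 N, then keep it pressed back while you slide the bar down the shank until it is fully home in the bend. Ease the hook forward to hang plumb, let go so that the caddy hangs level and still, and never load the hanger with more than 12 N or disturb the other things on the worktop.

Things in the scene. Friction and masses are not known exactly. Their poses are not given: they have to be found in the camera images.
- caddy: kitchen caddy, 0.19 to 0.31 kg: open light-wood tray 90 x 200 x 42 mm (long along its y) under a steel carrying frame. Origin: centre of the tray's underside, z up. The frame's straight round bar, 9 mm thick, runs along y 135 mm above the origin between two uprights at y = +-97 mm
- bar_mid (a point): middle of the caddy's bar, on its centre line, 135 mm above the caddy's underside; axes as the caddy's. Two thin steel collars (20 mm across) beside it leave a bare neck of 24 mm, y = -12 to +12 mm, for the hook
- grip_left (a point): centre of the black flat-sided grip at the caddy's +y end (70 mm along y from bar_mid, same height): 12 mm wide in x, 36 mm long in y, 18 mm high; pick the caddy up here from above, fingers closing across x. A like grip sits at the -y end
- hanger: fixed worktop hanger: wooden base 220 x 150 x 14 mm, 14 mm steel post 120 mm behind the pivot (+x side), bent forward over it at the top, 356 mm high. Origin: on the worktop right under the pivot, which is 315 mm up. Its -x side is the open front, its y the pivot's axis; the hook swings to and fro in its xz plane
- hook: free-swinging steel J-hook of 8 mm round bar, 100 g, hardly damped: it swings from the start, 0.6 to 0.7 s to and fro, and goes on if left alone (empty, it would settle 0.07 rad forward of plumb). Origin: on its pivot; hanging plumb its axes are the hanger's. In its own frame the straight shank's centre line is at x = +10.5 mm from z = -26 to -128 mm; below, it bends round to the front (-x)
- hook_tip (a point): top of the hook's upturned tip, in front of the shank: x = -16, z = -98 mm in the hook's frame. The mouth between tip and shank is 14 mm wide for the 9 mm bar. Above the tip the shank is open to the front
- hook_seat (a point): where the bar's centre line lies when fully home in the bend: 130.5 mm below the pivot in the hook's own frame (184.5 mm above the worktop when plumb); its axes turn with the hook
- pivot (a point): the hook's pivot, 315 mm above the worktop. A rubber buffer on its bracket, behind the shank, stops the hook when pushed back (+x), at 0.16 to 0.36 rad behind plumb: set differently each time, unmeasured, to be felt. Before the stop the hook yields to under 0.5 N; at it the force rises by about 4 N per mm (pushing 65 mm below the pivot; less lower down)
- mug: dark mug, 106 mm tall, at the back; bystander
- jar_a: spice jar with a black cap, 41 mm across, 105 mm tall; bystander
- jar_b: another such spice jar, beside it; bystander
- tin: food tin, 75 mm across, 110 mm tall; bystander
- garlic: garlic bulb, 50 mm, between caddy and hanger; bystander
- onion: onion, 85 mm, right of the hanger; bystander
Things that resemble listed ones, but are neither listed nor needed, are in the scene too. Of the things that look like the caddy, the larger one is meant.

How it is judged:
By the outcome, as a careful person would: the job done as asked, in the order asked, and still so for the second after the job is handed in, with the robot touching nothing.
It also fails if it takes over 72 s, if anything falls off the work surface, if the arm or the gripper's body presses on something with over 40 N, if the wrist force passes 120 N, or if a joint passes its speed limit or range.

ROBOT

A 6-joint arm with a two-finger parallel gripper is mounted at the origin on a cart in front of the work surface, level with it; the furniture and walls round the work are solid. World frame = base frame: x ahead of the robot, y to its left, z up, the work surface at z = 0. Lengths are in mm, angles in rad, forces in N, time in s.
With the tool pointing down it reaches from about 350 to 875 mm from the base axis. Payload 4.2 kg.
Tool frame: the origin (TCP) lies midway between the tips of the shut fingers; the grasp point (between the pads) lies 19 mm behind it; z points along the fingers, y is the line along which they close (so a half turn about z gives the same grasp; the last joint's range is limited). The gripper opens to 85 mm and grips with 20 to 120 N. Pads are 22 mm wide; open, the fingers measure 114 mm over their backs; the gripper's body (76 mm by 85 mm) begins 54 mm behind the grasp point. The pads swing forward as they close: fully open they stand 13 mm farther back than shut.
Start: joints at [1.591, 0.385, 0.008, 0, -1.194, -0.259], TCP at [147.804, 607.251, 231.312] pointing down, gripper open.
Joint ranges: [-3.14, 3.14], [-1.21, 2.06], [-1.07, 1.41], [-3.16, 2.05], [-2.99, -0.16], [-3.1, 3.1]. Speed limits (rad/s): [2.79, 2.79, 3.14, 3.14, 3.14, 3.14].

INTERFACE

Orientations are given as a unit quaternion [x, y, z, w].
In Python, from bench import arm, eyes, nets gives the robot as it stands.
- The arm moves only by the tool apply_moves, never from a script. Its arguments are lists of equal length, an entry for each row: "delta_rot": the turn, a rotation vector about the tool's x, y, z as a fraction of full scale, a list of three; "xyz": the shift along the tool's x, y, z as a fraction of full scale, a list of three; "hand": the gripper command: -1 is fully open, 1 is shut, values between are in proportion. In form: {"delta_rot": [[ax, ay, az], ...], "xyz": [[dx, dy, dz], ...], "hand": [hand, ...]}. A call has 1 to 20 rows; each row shifts and turns the commanded pose from where the row before left it, along the tool's axes as they then stand; what a row does not reach is not made up. Full scale, the value 1, is 0.025 m for a shift and 6 degrees for a turn. A row lasts 1/12 s, in which the tool goes at most 41.7 mm and 7.16 degrees, less where a joint would pass 70% of its speed; a pose out of reach is approached as far as the arm can. A call with a number of a shift or a turn outside -1 to 1 is refused whole. A call with a gripper value outside its range is refused whole. The fingers move at their own pace and stop on an object; the grip force is fixed at half the most. Time passes only in rows, so rows that do not move let the fingers close. It gives the time, the measured TCP pose, the force, the opening and the grip force at its end, in the units of the state.
- arm.read_state(): the state, without advancing time (a new reading comes with each control period).
- eyes.get_image(name): name is "side" or "top" or "wrist"; returns a dict with "frame" (384x512x3 uint8, red, green, blue), "range_z" (384x512 float32, mm along the optical axis (not along the pixel's ray), 0 where there is no reading), "camera_matrix" (3x3 intrinsics, pixels), "dist" ([k1, k2, p1, p2, k3] as OpenCV has them; the pictures are not rectified), "R" (3x3) and "t" (3): a world point X has camera coordinates R X + t; the wrist camera has in their place "hand_eye" (4x4, takes a point from camera to tool coordinates, whose origin is the TCP and whose axes are the flange's). Camera axes: x right, y down, z forward; pixel columns grow to the right and rows downward; lengths in mm; the calibration is good to about 2 mm. A picture is of the moment at which its call begins: read the wrist's pose just before it.
- arm.job_done(): hands the job in; it is judged then, once.
Trained networks look in a picture, given as the dict that the camera call returned (one of the last four; its "shot" number tells which), for a name from the list of things; names that differ only in an ending like _2 or _b are one class to them, and where a whole thing is asked for, a point or a joint stands for the part that bears it (a point fixed in the world has none). Each returns a list of dicts, best first, with "score" (0 to 1); they miss things now and then, are a little off and sometimes report something else, mostly with a low value. They report only what shows in the picture. A call takes as long as a camera call. They do not tell look-alikes from the thing itself.
- nets.look_for(name, picture): "bbox" ([left, top, right, bottom] in pixels, round what is visible of it).
- nets.masks_of(name, picture): "region" (384x512 bool, what is visible of it) and "bbox" ([left, top, right, bottom] in pixels, round what is visible of it).
The state is a dict: "clock": time; "joints": joint angles; "joint_vel": joint speeds; "joint_efforts": joint torques, N m; "position": TCP position; "ee_rot": TCP orientation; "contact_force": force on the tool from outside, world axes, zero at the start; "wrist_torque": the same for the moment, N m; "gripper_width": finger opening in mm; "grasp_force": force on a finger pad.
Only numpy, scipy, OpenCV 4.12 (cv2) and the standard library are available. Lean on these libraries where they do the work, as an engineer would, in place of code of your own. Each camera call takes 0.05 s, during which the arm holds its last target. There are 200 camera calls.

## Working session

There is one attempt and no reset: what is moved stays moved. The work goes in short steps, Python scripts to look and compute and a tool call to move; the robot and the scene stay as the last step left them, time stands still between calls to the robot, and variables do not carry over. Pictures are saved under pics/ and viewed, at most 10 in all, crops included, and the job is handed in when it is done.

Besides the shell and the picture viewer there is one more tool, called after "Request:" as name(argument=value, ...), one argument or row to a line, values as JSON. apply_moves: Moves the arm, as the interface text tells. Its arguments: {"type":"object","properties":{"delta_rot":{"type":"array"},"xyz":{"type":"array"},"hand":{"type":"array"}},"required":["delta_rot","xyz","hand"]}

```bash
mkdir -p pics; cat > h.py <<'E'
import numpy as np, cv2
from bench import arm, eyes, nets
def pts(im,mask=None,step=1):
    K=np.array(im["camera_matrix"],float);d=np.array(im["dist"],float);z=im["range_z"]
    m=(z>0) if mask is None else (z>0)&mask
    v,u=np.nonzero(m); v=v[::step];u=u[::step]
    n=cv2.undistortPoints(np.stack([u,v],1).astype(float).reshape(-1,1,2),K,d).reshape(-1,2)
    zz=z[v,u]; P=np.c_[n*zz[:,None],zz]
    if "R" in im: W=(P-np.array(im["t"]).ravel())@np.array(im["R"])
    else:
        from scipy.spatial.transform import Rotation as Ro
        s=im["state"];H=np.array(im["hand_eye"]);T=P@H[:3,:3].T+H[:3,3]
        W=T@Ro.from_quat(s["ee_rot"]).as_matrix().T+np.array(s["position"])
    return W,u,v
def wrist():
    s=arm.read_state();im=eyes.get_image("wrist");im["state"]=s;return im
def proj(im,X):
    r,_=cv2.Rodrigues(np.array(im["R"],float))
    return cv2.projectPoints(np.array(X,float).reshape(-1,1,3),r,np.array(im["t"],float),np.array(im["camera_matrix"],float),np.array(im["dist"],float))[0].reshape(-1,2)
E
python3 - <<'E'
from h import *
s=arm.read_state();print(s)
ims={}
for n in("side","top"):
    im=eyes.get_image(n);ims[n]=im
    print(n,np.array(im["R"]).round(3).tolist(),np.array(im["t"]).round(0).tolist())
    for k in("caddy","hanger","hook","mug","jar_a","tin","garlic","onion"):
        for r in nets.masks_of(k,im)[:3]:
            if r["score"]<.3: continue
            W,u,v=pts(im,r["region"])
            if len(W)>5: print(n,k,round(r["score"],2),np.round(r["bbox"]),np.percentile(W,[3,50,97],axis=0).round(0).tolist())
cv2.imwrite("pics/a.png",cv2.cvtColor(np.vstack([ims["side"]["frame"],ims["top"]["frame"]]),cv2.COLOR_RGB2BGR)[:, :] if 0 else cv2.resize(cv2.cvtColor(np.hstack([ims["side"]["frame"],ims["top"]["frame"]]),cv2.COLOR_RGB2BGR),(800,300)))
cv2.imwrite("pics/side.png",cv2.resize(ims["side"]["frame"][:,:,::-1],(800,600)))
cv2.imwrite("pics/top.png",cv2.resize(ims["top"]["frame"][:,:,::-1],(800,600)))
E
```

```text
{'clock': 0.0, 'joints': array([ 1.59058824e+00,  3.85561175e-01,  6.62620126e-03, -5.25850008e-04,
       -1.19397565e+00, -2.58612697e-01]), 'joint_vel': array([ 1.58886016e-04, -3.15333099e-04, -1.22692033e-03,  4.26848589e-04,
       -7.73385727e-04, -8.34670456e-05]), 'joint_efforts': array([ 8.70596523e-05, -3.92287731e+01,  1.88398987e+01,  4.18597698e+00,
       -4.71895168e-03, -4.44859722e-06]), 'position': array([147.67626591, 606.70520865, 230.21494532]), 'ee_rot': array([ 9.92866901e-01, -1.19223063e-01, -9.53293541e-05,  1.08082806e-03]), 'contact_force': array([ 1.68704601, -0.19041497,  0.88431805]), 'wrist_torque': array([-0.009627  , -0.01077525, -0.00839931]), 'grasp_force': 0.0, 'gripper_width': 85.91721450489288}
side [[-0.182, -0.983, -0.01], [-0.527, 0.106, -0.843], [0.83, -0.148, -0.537]] [205.0, 407.0, 1481.0]
side caddy 0.84 [ 97. 228. 134. 278.] [[379.0, 565.0, 3.0], [442.0, 637.0, 19.0], [517.0, 676.0, 107.0]]
side caddy 0.63 [182. 216. 239. 265.] [[394.0, 189.0, 5.0], [443.0, 284.0, 28.0], [488.0, 378.0, 144.0]]
side hanger 0.73 [301. 144. 341. 247.] [[40
[... 1343 characters left out ...]
327. 225.] [[408.0, -190.0, 6.0], [518.0, -123.0, 16.0], [601.0, -45.0, 355.0]]
top hanger 0.45 [201. 221. 247. 259.] [[396.0, 187.0, -2.0], [451.0, 287.0, 12.0], [513.0, 379.0, 143.0]]
top mug 0.87 [238. 185. 256. 213.] [[554.0, 72.0, 5.0], [620.0, 114.0, 71.0], [658.0, 156.0, 106.0]]
top mug 0.68 [203. 220. 247. 259.] [[395.0, 188.0, -1.0], [449.0, 290.0, 12.0], [485.0, 379.0, 143.0]]
top jar_a 0.62 [215. 198. 225. 220.] [[598.0, 229.0, 8.0], [607.0, 248.0, 72.0], [636.0, 263.0, 109.0]]
top jar_a 0.59 [201. 203. 212. 225.] [[591.0, 281.0, -2.0], [602.0, 313.0, 73.0], [663.0, 331.0, 110.0]]
top tin 0.82 [155. 218. 176. 244.] [[544.0, 459.0, 5.0], [561.0, 495.0, 91.0], [604.0, 529.0, 113.0]]
```

View pics/side.png

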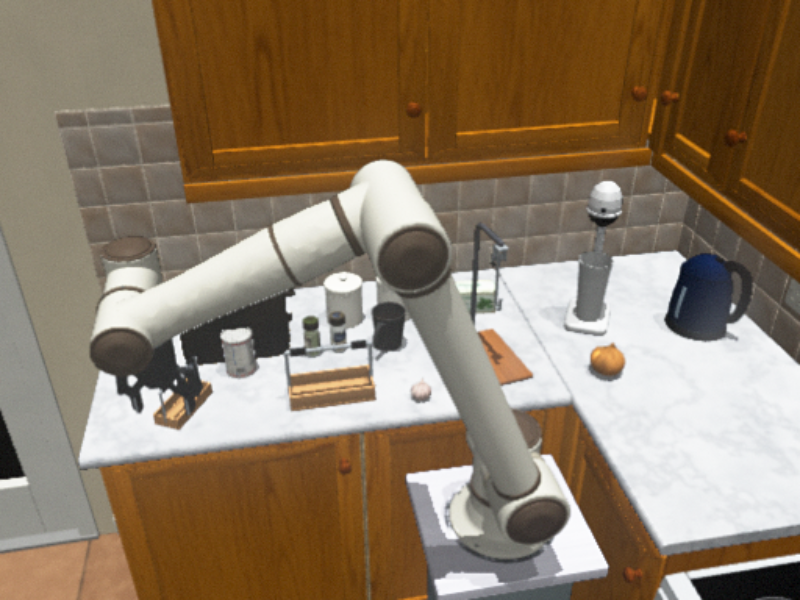

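View pics/top.png

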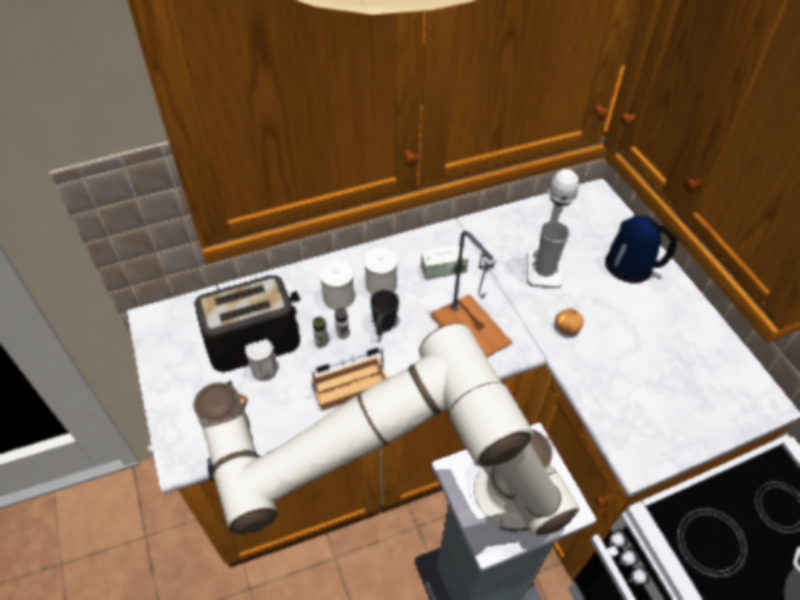

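The side view shows the larger caddy at (330,380), the small look-alike at (180,405), and the hanger at (490,300). Next I fit the caddy and hanger poses.

```bash
python3 - <<'E'
from h import *
A=[];B=[];Hh=[]
for n in("side","top"):
    im=eyes.get_image(n)
    W,u,v=pts(im)
    def box(x0,x1,y0,y1,z0,z1): 
        return W[(W[:,0]>x0)&(W[:,0]<x1)&(W[:,1]>y0)&(W[:,1]<y1)&(W[:,2]>z0)&(W[:,2]<z1)]
    A.append(box(370,530,150,420,25,48));B.append(box(370,530,150,420,118,155))
    P=box(350,750,-260,0,60,370); Hh.append(P)
    print(n,len(A[-1]),len(B[-1]),len(P))
    for zl in range(60,370,20):
        q=P[(P[:,2]>=zl)&(P[:,2]<zl+20)]
        if len(q): print(zl,len(q),np.median(q,axis=0).round(0),q[:,0].min().round(),q[:,0].max().round(),q[:,1].min().round(),q[:,1].max().round())
    # wooden base by colour
    f=im["frame"].astype(int);m=(f[...,0]-f[...,2]>60)
    C,_,_=pts(im,m);C=C[(C[:,0]>330)&(C[:,0]<750)&(C[:,1]>-300)&(C[:,1]<30)&(C[:,2]>5)&(C[:,2]<25)]
    print("base",len(C),cv2.minAreaRect(C[:,:2].astype(np.float32)),cv2.boxPoints(cv2.minAreaRect(C[:,:2].astype(np.float32))).round().tolist())
for nm,L in(("tray",A),("bar",B)):
    for Q in L:
        if len(Q)>5:
            l=cv2.fitLine(Q[:,:2].astype(np.float32),cv2.DIST_HUBER,0,.01,.01).ravel()
            print(nm,len(Q),cv2.minAreaRect(Q[:,:2].astype(np.float32)),np.median(Q,axis=0).round(),l.round(3),[ (Q[:,1].min()),Q[:,1].max()])
im=eyes.get_image("side")
cv2.imwrite("pics/c.png",cv2.resize(im["frame"][130:280,170:370,::-1],(800,600),interpolation=cv2.INTER_CUBIC))
E
```

```text
side 552 230 630
60 132 [ 724. -165.   73.] 581.0 750.0 -207.0 -101.0
80 18 [ 584. -103.   83.] 574.0 750.0 -195.0 -96.0
100 13 [582. -99. 107.] 574.0 585.0 -103.0 -93.0
120 19 [580. -98. 131.] 574.0 587.0 -108.0 -93.0
140 18 [583. -97. 152.] 574.0 596.0 -106.0 -93.0
160 12 [ 580. -100.  168.] 577.0 588.0 -106.0 -94.0
180 34 [ 458. -122.  189.] 433.0 590.0 -131.0 -93.0
200 39 [ 461. -120.  209.] 426.0 592.0 -128.0 -92.0
220 29 [ 579. -107.  228.] 430.0 589.0 -130.0 -94.0
240 29 [ 578. -104.  250.] 456.0 592.0 -125.0 -93.0
260 27 [ 576. -103.  271.] 459.0 586.0 -124.0 -94.0
280 41 [ 505. -111.  288.] 465.0 587.0 -123.0 -92.0
300 48 [ 501. -111.  312.] 454.0 591.0 -135.0 -93.0
320 57 [ 469. -112.  328.] 452.0 589.0 -136.0 -93.0
340 104 [ 491. -113.  353.] 450.0 588.0 -134.0 -93.0
360 10 [ 507. -113.  361.] 471.0 551.0 -119.0 -98.0
base 513 ((502.802734375, -148.82669067382812), (217.40745544433594, 84.9558334350586), 7.071257591247559) [[390.0, -120.0], [400.0, -204.0], [616.0, -178.0], [605.0, -93.0]]
top 263 158 501
60 158 [ 730. -129.   71.] 577.0 750.0 -206.0 -64.0
80 13 [581. -99.
[... 1188 characters left out ...]
2.7806701660156), (98.03015899658203, 201.10696411132812), 1.2899845838546753) [473. 296.  38.] [ 3.94000e-01 -9.19000e-01  4.58066e+02  2.64762e+02] [np.float64(182.30515288686465), np.float64(383.7855238946219)]
bar 230 ((442.0205993652344, 283.0273742675781), (26.397512435913086, 200.05299377441406), 0.871877908706665) [439. 283. 141.] [ 2.00000e-02 -1.00000e+00  4.38825e+02  2.83499e+02] [np.float64(183.04182368503703), np.float64(382.9284977901574)]
bar 158 ((440.5283203125, 284.5704040527344), (21.725360870361328, 200.6240692138672), 1.8738402128219604) [438. 283. 139.] [ 8.00000e-03 -1.00000e+00  4.38116e+02  2.80477e+02] [np.float64(184.18766102785852), np.float64(384.9018329525424)]
```

View pics/c.png

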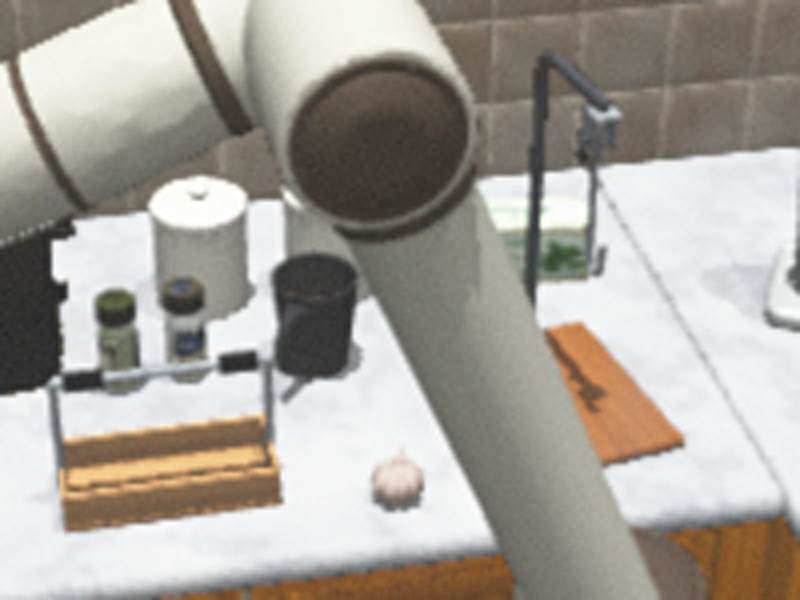

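The crop confirms the larger caddy (bar from (60,380) to (250,360)) and the hanger post at (540,180), with the hook at (595,230). From the fits:

| Item | Position (mm) | Yaw (rad) |
|---|---|---|
| bar_mid | (439, 283, 135) | ≈ 0.016 |
| pivot | (464, -124) | ≈ 0.213 |

The hanger base size and post offset agree with the given dimensions. I'm moving above grip_left.

Request:
apply_moves(
  delta_rot=[
    [0,0,0.967],
    [0,0,0.967],
    [0,0,0.967],
    [0,0,0.967],
    [0,0,0.967],
    [0,0,0.967],
    [0,0,0.967],
    [0,0,0.967],
    [0,0,0.967],
    [0,0,0.967],
    [0,0,0.967],
    [0,0,0.967],
    [0,0,0.967],
  ],
  xyz=[
    [0,0,0],
    [0,0,0],
    [0,0,0],
    [0,0,0],
    [0,0,0],
    [0,0,0],
    [0,0,0],
    [0,0,0],
    [0,0,0],
    [0,0,0],
    [0,0,0],
    [0,0,0],
    [0,0,0],
  ],
  hand=[-1,-1,-1,-1,-1,-1,-1,-1,-1,-1,-1,-1,-1],
)

```text
clock: 2.13
position: [147.8, 607.2, 231.3]
ee_rot: [0.711, -0.703, -0.0, 0.0]
contact_force: [-0.2, 0.4, -0.1]
gripper_width: 85.4
grasp_force: 0.0
```

Request:
apply_moves(
  delta_rot=[
    [0,0,0],
    [0,0,0],
    [0,0,0],
    [0,0,0],
    [0,0,0],
    [0,0,0],
    [0,0,0],
    [0,0,0],
    [0,0,0],
    [0,0,0],
    [0,0,0],
    [0,0,0],
    [0,0,0],
    [0,0,0],
  ],
  xyz=[
    [0.86,-0.956,0],
    [0.86,-0.956,0],
    [0.86,-0.956,0],
    [0.86,-0.956,0],
    [0.86,-0.956,0],
    [0.86,-0.956,0],
    [0.86,-0.956,0],
    [0.86,-0.956,0],
    [0.86,-0.956,0],
    [0.86,-0.956,0],
    [0.86,-0.956,0],
    [0.86,-0.956,0],
    [0,0,0],
    [0,0,0],
  ],
  hand=[-1,-1,-1,-1,-1,-1,-1,-1,-1,-1,-1,-1,-1,-1],
)

```text
clock: 3.3
position: [439.6, 352.6, 231.2]
ee_rot: [0.711, -0.703, -0.0, 0.0]
contact_force: [0.6, 0.2, -0.2]
gripper_width: 85.3
grasp_force: 0.0
```

```bash
python3 - <<'E'
from h import *
im=wrist();s=im["state"];print(s["clock"],s["position"],s["ee_rot"],s["contact_force"],s["joints"])
W,u,v=pts(im)
B=W[(abs(W[:,0]-440)<60)&(abs(W[:,1]-283)<125)&(W[:,2]>120)&(W[:,2]<160)]
G=B
print(len(B),B.min(0),B.max(0),np.median(B,axis=0))
for y in range(180,400,10):
    q=B[(B[:,1]>=y)&(B[:,1]<y+10)]
    if len(q): print(y,len(q),np.percentile(q[:,0],[3,97]).round(1),np.percentile(q[:,2],95).round(1))
# side: hanger estimate with arm out of the way
im=eyes.get_image("top")
f=im["frame"].astype(int);C,_,_=pts(im,f[...,0]-f[...,2]>60);C=C[(C[:,0]>330)&(C[:,0]<750)&(C[:,1]>-300)&(C[:,1]<30)&(C[:,2]>5)&(C[:,2]<25)]
print("base",cv2.minAreaRect(C[:,:2].astype(np.float32)))
cv2.imwrite("pics/w.png",wrist()["frame"][:,:,::-1])
E
```

```text
3.3 [439.59539012 352.56910355 231.24891778] [ 7.11496616e-01 -7.02689521e-01 -1.18621541e-05  4.13154288e-05] [ 0.57897165  0.23230959 -0.19235033] [ 9.63479850e-01  2.80500016e-01 -1.45932426e-01 -4.11931333e-05
 -1.14444124e+00 -9.51007620e-01]
3074 [432.99063623 209.96137029 128.03982205] [451.6725585  381.86862125 146.19816154] [442.32450744 286.74813264 139.78856005]
200 2 [437.9 439.2] 142.8
210 266 [437.8 448.7] 145.0
220 291 [437.6 448.7] 144.7
230 163 [439.5 446.6] 140.1
240 161 [439.3 446.6] 140.0
250 156 [439.2 446.5] 140.0
260 239 [434.  450.7] 145.0
270 153 [438.9 446.4] 140.2
280 155 [438.7 446.3] 139.9
290 235 [434.  450.7] 144.8
300 154 [437.6 446.2] 139.8
310 155 [437.4 446.1] 139.8
320 146 [437.3 446.1] 139.9
330 197 [435.6 447. ] 144.5
340 182 [435.5 446.6] 144.5
350 168 [436.  446.5] 144.8
360 138 [435.9 446.5] 144.7
370 99 [437.3 444.9] 139.8
380 14 [437.6 443.7] 139.1
base ((418.3332214355469, -195.59762573242188), (14.33951473236084, 26.35892677307129), 63.36336135864258)
```

View pics/w.png

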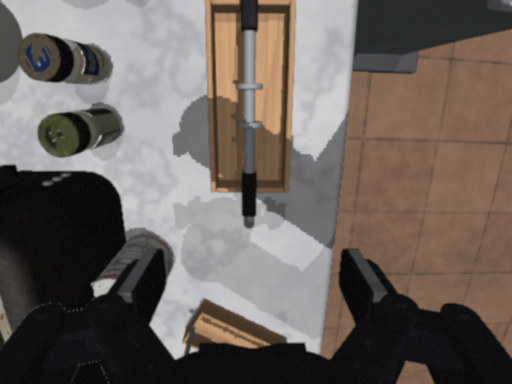

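The wrist view shows the bar along column 250, the collars at rows 85 and 125, and the near grip at (250,195). Heights match (bar top measured 139.8 against 139.5 expected) and the bar x is about 441 at the grip. Descending and closing.

Request:
apply_moves(
  delta_rot=[
    [0,0,0],
    [0,0,0],
    [0,0,0],
    [0,0,0],
    [0,0,0],
    [0,0,0],
    [0,0,0],
    [0,0,0],
    [0,0,0],
    [0,0,0],
    [0,0,0],
    [0,0,0],
    [0,0,0],
    [0,0,0],
    [0,0,0],
    [0,0,0],
  ],
  xyz=[
    [0,-0.06,0.8],
    [0,0,0.8],
    [0,0,0.8],
    [0,0,0.8],
    [0,0,0.8],
    [0,0,0.6],
    [0,0,0],
    [0,0,0],
    [0,0,0],
    [0,0,0],
    [0,0,0],
    [0,0,0],
    [0,0,0],
    [0,0,0],
    [0,0,0],
    [0,0,0],
  ],
  hand=[-1,-1,-1,-1,-1,-1,-1,-1,1,1,1,1,1,1,1,1],
)

```text
clock: 4.78
position: [440.5, 354.1, 116.7]
ee_rot: [0.713, -0.702, 0.0, -0.001]
contact_force: [0.9, 0.2, 0.7]
gripper_width: 10.7
grasp_force: 62.6
```

Request:
apply_moves(
  delta_rot=[
    [0,0,0],
    [0,0,0],
    [0,0,0],
    [0,0,0],
    [0,0,0],
    [0,0,0],
    [0,0,0],
    [0,0,0],
    [0,0,0],
    [0,0,0],
    [0,0,0],
  ],
  xyz=[
    [0,0,-0.2],
    [0,0,-0.4],
    [0,0,-0.6],
    [0,0,-0.7],
    [0,0,-0.7],
    [0,0,-0.7],
    [0,0,-0.6],
    [0,0,-0.4],
    [0,0,-0.3],
    [0,0,0],
    [0,0,0],
  ],
  hand=[1,1,1,1,1,1,1,1,1,1,1],
)

```text
clock: 5.7
position: [439.8, 353.6, 231.0]
ee_rot: [0.713, -0.702, -0.0, 0.0]
contact_force: [-0.3, -0.6, -2.8]
gripper_width: 11.1
grasp_force: 62.0
```

```bash
cat >> h.py <<'E'
def bar(im=None):
    im=im or wrist();s=im["state"]
    from scipy.spatial.transform import Rotation as Ro
    R=Ro.from_quat(s["ee_rot"]).as_matrix();p=np.array(s["position"])
    W,u,v=pts(im);T=(W-p)@R   # tool coords
    q=T[(T[:,0]>20)&(T[:,0]<185)&(abs(T[:,1])<30)&(T[:,2]>-50)&(T[:,2]<40)]
    out=[]
    for x in range(15,185,6):
        k=q[(q[:,0]>=x)&(q[:,0]<x+6)]
        if len(k)>5: out.append([x+3,np.percentile(k[:,1],3).round(1),np.percentile(k[:,1],97).round(1),np.percentile(k[:,2],5).round(1),len(k)])
    return s,np.array(out)
E
python3 - <<'E'
from h import *
np.set_printoptions(suppress=True)
s,o=bar();print(s["clock"],s["position"].round(1),s["ee_rot"].round(4),s["contact_force"].round(2),s["wrist_torque"].round(3),s["gripper_width"]);print(o)
E
```

```text
5.7 [439.8 353.6 231. ] [ 0.7125 -0.7017 -0.0003  0.0003] [-0.29 -0.6  -2.75] [0.181 0.007 0.014] 11.0548445137309
[[ 18.   -4.4   4.  -25.4  63. ]
 [ 24.   -4.5   3.9 -23.2 259. ]
 [ 30.   -4.4   3.8 -22.9 257. ]
 [ 36.   -4.3   4.2 -23.  279. ]
 [ 42.   -4.3   4.2 -23.1 281. ]
 [ 48.   -4.2   4.1 -23.  298. ]
 [ 54.   -7.3   6.3 -27.4 296. ]
 [ 60.   -8.9   8.2 -27.9 682. ]
 [ 66.   -4.5   3.5 -23.1 324. ]
 [ 72.   -4.4   3.8 -22.8 350. ]
 [ 78.   -4.4   3.8 -22.9 351. ]
 [ 84.   -9.1   8.1 -27.8 664. ]
 [ 90.   -7.9   6.8 -27.2 439. ]
 [ 96.   -4.6   3.6 -22.9 393. ]
 [102.   -4.6   3.9 -22.8 426. ]
 [108.   -4.5   3.9 -23.  430. ]
 [114.   -4.5   3.9 -22.6 137. ]]
```

No sag, weight about 2.6 N, and bar_mid lies at tool x = 72.7. Now I turn to the hanger yaw and go round to the front of the hook.

Request:
apply_moves(
  delta_rot=[
    [0,0,-0.3],
    [0,0,-0.4],
    [0,0,-0.4],
    [0,0,-0.4],
    [0,0,-0.38],
    [0,0,0],
    [0,0,0],
    [0,0,0],
    [0,0,0],
    [0,0,0],
    [0,0,0],
    [0,0,0],
    [0,0,0],
    [0,0,0],
    [0,0,0],
    [0,0,0],
  ],
  xyz=[
    [0,0,0],
    [0,0,0],
    [0,0,0],
    [0,0,0],
    [0,0,0],
    [0.15,0.3,0],
    [0.3,0.6,0],
    [0.4,0.8,0],
    [0.4,0.8,0],
    [0.4,0.8,0],
    [0.4,0.8,0],
    [0.4,0.8,0],
    [0.3,0.6,0],
    [0.22,0.39,0],
    [0,0,0],
    [0,0,0],
  ],
  hand=[1,1,1,1,1,1,1,1,1,1,1,1,1,1,1,1],
)

```text
clock: 7.08
position: [311.7, 250.0, 231.5]
ee_rot: [0.778, -0.628, 0.0, -0.001]
contact_force: [-1.0, -0.3, -2.5]
gripper_width: 10.8
grasp_force: 62.0
```

Request:
apply_moves(
  delta_rot=[
    [0,0,0],
    [0,0,0],
    [0,0,0],
    [0,0,0],
    [0,0,0],
    [0,0,0],
    [0,0,0],
    [0,0,0],
    [0,0,0],
    [0,0,0],
    [0,0,0],
    [0,0,0],
    [0,0,0],
    [0,0,0],
    [0,0,0],
    [0,0,0],
    [0,0,0],
    [0,0,0],
    [0,0,0],
    [0,0,0],
  ],
  xyz=[
    [0.3,0,0],
    [0.6,0,0],
    [0.8,0,0],
    [0.9,0,0],
    [0.9,0,0],
    [0.9,0,0],
    [0.9,0,0],
    [0.9,0,0],
    [0.9,0,0],
    [0.9,0,0],
    [0.9,0,0],
    [0.9,0,0],
    [0.9,0,0],
    [0.8,0,0],
    [0.6,0,0],
    [0.5,0,0],
    [0.3,0,0],
    [0.1,0,0],
    [0,0,0],
    [0,0,0],
  ],
  hand=[1,1,1,1,1,1,1,1,1,1,1,1,1,1,1,1,1,1,1,1],
)

```text
clock: 8.75
position: [380.3, -67.4, 231.1]
ee_rot: [0.778, -0.628, -0.0, 0.0]
contact_force: [0.2, 0.2, -1.9]
gripper_width: 11.0
grasp_force: 62.0
```

```bash
python3 - <<'E'
from h import *
np.set_printoptions(suppress=True)
im=wrist();s=im["state"];print(s["clock"],s["position"].round(1),s["ee_rot"].round(4),s["contact_force"].round(2),s["wrist_torque"].round(3))
a=.213;Rh=np.array([[np.cos(a),-np.sin(a)],[np.sin(a),np.cos(a)]])
def hang(W): return np.c_[(W[:,:2]-[464,-124])@Rh,W[:,2]]
W,u,v=pts(im);Q=hang(W)
def show(n,Q,z0,z1,st,xr=(-60,60),yr=(-30,30)):
    for z in range(z0,z1,st):
        q=Q[(Q[:,2]>=z)&(Q[:,2]<z+st)&(Q[:,0]>xr[0])&(Q[:,0]<xr[1])&(abs(Q[:,1])<yr[1])]
        if len(q)>3: print(n,z,len(q),"x",np.percentile(q[:,0],[3,50,97]).round(1),"y",np.percentile(q[:,1],[3,50,97]).round(1))
show("wr",Q,170,370,15)
q=Q[(abs(Q[:,2]-14)<6)&(abs(Q[:,0]-40)<140)&(abs(Q[:,1])<90)];print("base",len(q),q.min(0).round(),q.max(0).round())
q=Q[(Q[:,2]>30)&(abs(Q[:,0]-120)<25)&(abs(Q[:,1])<25)];print("post",len(q),np.percentile(q,[3,50,97],axis=0).round(1))
for n in("side","top"):
    i2=eyes.get_image(n);W2,_,_=pts(i2);Q2=hang(W2)
    show(n,Q2,180,370,30)
    q=Q2[(Q2[:,2]>60)&(Q2[:,2]<340)&(abs(Q2[:,0]-120)<25)&(abs(Q2[:,1])<25)];print(n,"post",len(q),np.percentile(q,[3,50,97],axis=0).round(1))
cv2.imwrite("pics/w2.png",np.hstack([im["frame"][:,:,::-1],cv2.resize(i2["frame"][110:270,220:380,::-1],(288,384))[:, :]]))
E
```

```text
8.75 [380.3 -67.4 231.1] [ 0.778  -0.6282 -0.0002  0.0002] [ 0.19  0.23 -1.93] [ 0.159  0.079 -0.033]
wr 170 134 x [-14.1  -5.3  -2. ] y [-4.9 -2.6  2.9]
wr 185 279 x [-24.2  -2.4   0.7] y [-4.6 -1.   2.8]
wr 200 272 x [-23.3  -0.2   2.5] y [-4.9 -1.5  2.5]
wr 215 486 x [-25.8   0.7   3.6] y [-4.7 -0.8  2.9]
wr 230 375 x [1.8 3.3 6.3] y [-4.9 -1.5  2.5]
wr 245 513 x [3.2 4.9 7.2] y [-4.9 -1.4  2.4]
wr 260 718 x [5.  6.6 9.2] y [-5.  -1.5  2.4]
wr 275 495 x [6.3 7.5 9.6] y [-4.7 -1.1  2.4]
base 13792 [  4. -80.   8.] [150.  73.  20.]
post 891 [[116.6 -11.9  36.3]
 [118.   -7.3 105.7]
 [122.4  -3.  148.9]]
side 180 27 x [-28.6 -21.6  -5.4] y [-1.6  2.7  6.2]
side 210 4 x [-31.4 -25.9 -20.8] y [3.6 4.1 4.9]Traceback (most recent call last):
  File "<stdin>", line 17, in <module>
    return _quantile_unchecked(
        a, q, axis, out, overwrite_input, method, keepdims, weights)
    return _ureduce(a,
                    func=_quantile_ureduce_func,
    ...<5 lines>...
                    overwrite_input=overwrite_input,
                    method=method)
    r = func(a, **kwargs)
    result = _quantile(arr,
                       quantiles=q,
    ...<2 lines>...
                       out=out,
                       weights=wgt)
    slices_having_nans = np.isnan(arr[-1, ...])
                                  ~~~^^^^^^^^^
IndexError: index -1 is out of bounds for axis 0 with size 0
```

```bash
python3 - <<'E'
from h import *
np.set_printoptions(suppress=True)
im=wrist();s=im["state"]
a=.213;Rh=np.array([[np.cos(a),-np.sin(a)],[np.sin(a),np.cos(a)]])
W,u,v=pts(im);Q=np.c_[(W[:,:2]-[464,-124])@Rh,W[:,2]]
b=Q[(Q[:,2]>9)&(Q[:,2]<19)&(abs(Q[:,1])<95)&(Q[:,0]<160)&(Q[:,0]>-80)]
for x in range(0,150,15):
    q=b[(b[:,0]>=x)&(b[:,0]<x+15)]
    if len(q)>20: print("base",x,len(q),q[:,1].min().round(1),q[:,1].max().round(1))
p=Q[(Q[:,2]>30)&(Q[:,2]<340)&(abs(Q[:,0]-120)<25)&(abs(Q[:,1])<25)]
for z in range(30,340,30):
    q=p[(p[:,2]>=z)&(p[:,2]<z+30)]
    if len(q)>5: print("post",z,len(q),q[:,0].min().round(1),q[:,1].min().round(1),q[:,1].max().round(1))
t=Q[(Q[:,2]>185)&(Q[:,2]<225)&(Q[:,0]<-15)&(Q[:,0]>-45)&(abs(Q[:,1])<15)];print("tip",len(t),np.percentile(t,[3,50,97],axis=0).round(1))
g=Q[(Q[:,2]>185)&(Q[:,2]<290)&(Q[:,0]>-15)&(Q[:,0]<25)&(abs(Q[:,1])<15)];print("shank y",np.percentile(g[:,1],[2,50,98]).round(1),np.polyfit(g[:,2]-315,g[:,0],1))
i2=eyes.get_image("top")
cv2.imwrite("pics/w2.png",np.hstack([im["frame"][:,:,::-1],cv2.resize(i2["frame"][110:270,220:340,::-1],(288,384))]))
E
```

```text
base 0 1112 -75.9 73.4
base 15 1500 -76.3 71.7
base 30 1523 -76.5 72.0
base 45 1518 -78.1 72.1
base 60 1499 -77.3 70.5
base 75 1471 -79.0 70.6
base 90 1411 -78.7 69.0
base 105 1353 -79.4 70.4
base 120 1188 -79.6 68.6
base 135 944 -80.6 68.7
post 30 142 116.4 -12.2 -2.3
post 60 184 115.9 -12.2 -2.5
post 90 232 116.2 -12.4 -3.1
post 120 301 115.8 -12.0 -2.8
post 150 24 116.2 -9.0 -3.1
tip 368 [[-31.   -3.8 192. ]
 [-28.7  -0.4 217.2]
 [-23.6   3.5 221. ]]
shank y [-4.9 -1.2  2.7] [ 0.15952719 11.67745268]
```

View pics/w2.png

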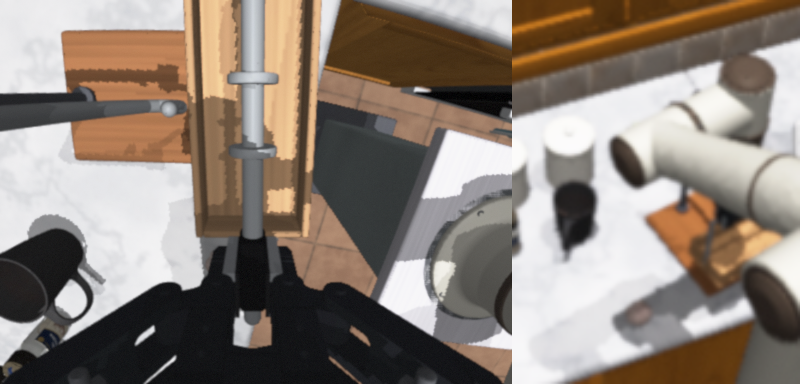

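The wrist view shows the hook end at (170,105) facing the neck between the collars at rows 78 and 150. The base edges refine the hanger yaw to 0.178 and the pivot to (467, -124.4). I correct the yaw and move close.

Request:
apply_moves(
  delta_rot=[
    [0,0,0.33],
    [0,0,0],
    [0,0,0],
    [0,0,0],
    [0,0,0],
    [0,0,0],
    [0,0,0],
    [0,0,0],
    [0,0,0],
  ],
  xyz=[
    [-0.05,0,0],
    [0,-0.2,0],
    [0,-0.4,0],
    [0,-0.4,0],
    [0,-0.4,0],
    [0,-0.3,0],
    [0,-0.18,0],
    [0,0,0],
    [0,0,0],
  ],
  hand=[1,1,1,1,1,1,1,1,1],
)

```text
clock: 9.7
position: [426.3, -58.0, 230.9]
ee_rot: [0.767, -0.642, -0.0, 0.0]
contact_force: [-0.3, -0.4, -3.1]
gripper_width: 10.7
grasp_force: 62.0
```

```bash
cat >> h.py <<'E'
from scipy.spatial.transform import Rotation as Ro
PIV=np.array([467.2,-124.4,315]);YAW=.178
def hx(W):
    c,s=np.cos(YAW),np.sin(YAW);D=np.atleast_2d(W)-PIV
    return D@np.array([[c,-s,0],[s,c,0],[0,0,1.]])
def st():
    s=arm.read_state();R=Ro.from_quat(s["ee_rot"]).as_matrix()
    b=s["position"]+R@[72.7,-.25,-18.5]
    c,q=np.cos(YAW),np.sin(YAW);M=np.array([[c,-q,0],[q,c,0],[0,0,1.]])
    print("t%.2f"%s["clock"],"bar",hx(b)[0].round(1),"F",(s["contact_force"]@M).round(2),"tau",(s["wrist_torque"]@M).round(3),"yaw",np.degrees(np.arctan2(R[1,0],R[0,0])).round(2))
    return s
E
python3 - <<'E'
from h import *
np.set_printoptions(suppress=True)
st()
im=wrist();s=im["state"];print(np.array(im["hand_eye"]).round(2).tolist())
W,u,v=pts(im);Q=hx(W)
g=Q[(Q[:,2]>-120)&(Q[:,2]<-30)&(Q[:,0]>-18)&(Q[:,0]<30)&(abs(Q[:,1])<10)]
if len(g)>20: print("shank",len(g),np.percentile(g[:,1],[2,50,98]).round(1),np.polyfit(g[:,2],g[:,0],1))
E
```

```text
t9.70 bar [-28.2  -0.1 -65.6] F [-0.33 -0.32 -3.06] tau [0.249 0.037 0.034] yaw -79.82
[[0.0, -0.95, -0.31, 79.88], [1.0, 0.0, -0.0, -0.3], [0.0, -0.31, 0.95, -142.34], [0.0, 0.0, 0.0, 1.0]]
shank 1213 [-3.8 -0.5  3.6] [ 0.18565581 17.19600513]
```

```bash
python3 - <<'E'
from h import *
np.set_printoptions(suppress=True)
s=st();R=Ro.from_quat(s["ee_rot"]).as_matrix();p=s["position"]
print(s["joints"].round(3))
for n in("side","top"):
    im=eyes.get_image(n);W,u,v=pts(im);T=(W-p)@R
    C=p+R@[80,0,-142];uv=proj(im,C)[0];zc=(np.array(im["R"])@C+np.array(im["t"]).ravel())[2]
    a,b=uv.round().astype(int);print(n,uv.round(),"z cam",zc.round(),im["range_z"][b-3:b+4:3,a-6:a+7:3])
    q=T[(T[:,0]>25)&(T[:,0]<120)&(abs(T[:,1])<40)&(T[:,2]<-90)&(T[:,2]>-220)]
    print(len(q), q.round()[:: max(1,len(q)//12)].tolist())
    q=T[(abs(T[:,0])<110)&(abs(T[:,1])<110)&(T[:,2]<-60)&(T[:,2]>-300)]
    for z in range(-300,-60,30):
        k=q[(q[:,2]>=z)&(q[:,2]<z+30)]
        if len(k)>3: print(z,len(k),k[:,:2].min(0).round(),k[:,:2].max(0).round())
E
```

```text
t9.75 bar [-28.6  -0.1 -65.5] F [-0.41  0.55 -2.67] tau [0.23  0.018 0.075] yaw -79.82
[ 0.245  0.046 -0.437 -0.    -1.088 -0.067]
side [327. 153.] z cam 1667.0 [[2258.0127 2260.11   2264.9797 2256.6562 2265.5854]
 [2272.1384 2281.3062 2274.2153 2276.4558 2272.727 ]
 [1691.8977 2272.1738 2274.511  2282.6326 2283.5737]]
86 [[28.0, 25.0, -209.0], [30.0, 18.0, -176.0], [66.0, -31.0, -131.0], [27.0, 26.0, -158.0], [65.0, -28.0, -121.0], [68.0, -26.0, -117.0], [67.0, -23.0, -115.0], [60.0, -18.0, -114.0], [60.0, -24.0, -108.0], [61.0, -25.0, -103.0], [67.0, -29.0, -96.0], [66.0, -25.0, -94.0], [55.0, -20.0, -91.0]]
-270 78 [-16.  21.] [34. 52.]
-240 96 [-21.  21.] [35. 46.]
-210 70 [-19.  24.] [28. 43.]
-180 102 [-16.   8.] [32. 41.]
-150 82 [-15. -53.] [73. 41.]
-120 141 [-16. -42.] [81. 68.]
-90 87 [-16. -70.] [82. 60.]
top [321. 164.] z cam 1690.0 [[1582.7416 2205.906  2212.4836 2216.59   2211.0134]
 [1270.8762 1270.4349 1256.9526 1266.3079 2191.67  ]
 [1252.138  1246.2705 1238.7854 1237.1267 1234.1151]]
0 []
-300 81 [-71.  29.] [27. 44.]
-270 58 [-41.  23.] [27. 44.]
-240 9 [-0. 28.] [26. 40.]
-90 16 [-22.  11.] [-12.  59.]
```

The range data at the wrist camera's position shows only background, so it has no body to hit the hanger. Slow approach to the shank.

Request:
apply_moves(
  delta_rot=[
    [0,0,0],
    [0,0,0],
    [0,0,0],
    [0,0,0],
    [0,0,0],
    [0,0,0],
    [0,0,0],
    [0,0,0],
    [0,0,0],
    [0,0,0],
    [0,0,0],
    [0,0,0],
    [0,0,0],
    [0,0,0],
    [0,0,0],
    [0,0,0],
    [0,0,0],
    [0,0,0],
    [0,0,0],
    [0,0,0],
  ],
  xyz=[
    [0,-0.08,0],
    [0,-0.08,0],
    [0,-0.08,0],
    [0,-0.08,0],
    [0,-0.08,0],
    [0,-0.03,0],
    [0,-0.03,0],
    [0,-0.03,0],
    [0,-0.03,0],
    [0,-0.03,0],
    [0,-0.03,0],
    [0,-0.03,0],
    [0,-0.03,0],
    [0,-0.03,0],
    [0,-0.03,0],
    [0,-0.03,0],
    [0,-0.03,0],
    [0,-0.03,0],
    [0,-0.03,0],
    [0,-0.03,0],
  ],
  hand=[1,1,1,1,1,1,1,1,1,1,1,1,1,1,1,1,1,1,1,1],
)

```text
clock: 11.52
position: [447.3, -54.2, 231.3]
ee_rot: [0.767, -0.641, -0.0, 0.0]
contact_force: [0.5, 0.6, -1.9]
gripper_width: 10.8
grasp_force: 62.0
```

Request:
apply_moves(
  delta_rot=[
    [0,0,0],
    [0,0,0],
    [0,0,0],
    [0,0,0],
    [0,0,0],
    [0,0,0],
    [0,0,0],
    [0,0,0],
    [0,0,0],
    [0,0,0],
    [0,0,0],
    [0,0,0],
    [0,0,0],
    [0,0,0],
    [0,0,0],
  ],
  xyz=[
    [0,-0.03,0],
    [0,-0.03,0],
    [0,-0.03,0],
    [0,-0.03,0],
    [0,-0.03,0],
    [0,-0.03,0],
    [0,-0.03,0],
    [0,-0.03,0],
    [0,-0.03,0],
    [0,-0.03,0],
    [0,-0.03,0],
    [0,-0.03,0],
    [0,-0.03,0],
    [0,-0.03,0],
    [0,-0.03,0],
  ],
  hand=[1,1,1,1,1,1,1,1,1,1,1,1,1,1,1],
)

```text
clock: 12.77
position: [458.3, -52.2, 231.3]
ee_rot: [0.767, -0.642, -0.0, 0.0]
contact_force: [0.1, 0.6, -2.1]
gripper_width: 10.9
grasp_force: 62.0
```

```bash
python3 - <<'E'
from h import *
np.set_printoptions(suppress=True)
st()
im=wrist();W,u,v=pts(im);Q=hx(W)
g=Q[(Q[:,2]>-120)&(Q[:,2]<-30)&(Q[:,0]>-18)&(Q[:,0]<40)&(abs(Q[:,1])<8)]
for z in range(-120,-20,10):
    k=g[(g[:,2]>=z)&(g[:,2]<z+10)]
    if len(k)>5: print(z,len(k),k[:,0].min().round(1),np.median(k[:,0]).round(1),k[:,0].max().round(1),np.percentile(k[:,1],[3,97]).round(1))
cv2.imwrite("pics/w3.png",im["frame"][:,:,::-1])
st()
E
```

```text
t12.77 bar [  4.3  -0.1 -65.2] F [ 0.21  0.6  -2.15] tau [ 0.173  0.025 -0.038] yaw -79.81
-40 126 28.2 31.3 37.5 [-5.8  4.3]
t12.82 bar [  4.5  -0.1 -65.2] F [-0.75  0.03 -2.97] tau [ 0.23   0.026 -0.029] yaw -79.81
```

View pics/w3.png

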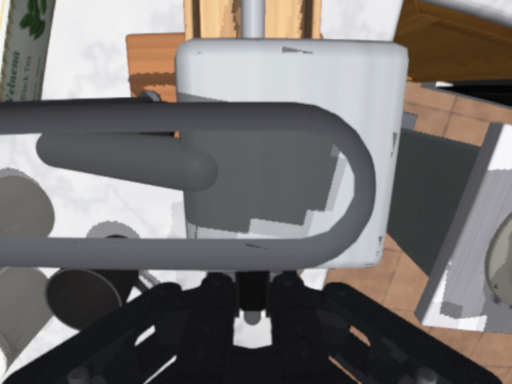

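The camera view is now blocked by the bracket, so I feel for the stop by force, in small steps.

Request:
apply_moves(
  delta_rot=[
    [0,0,0],
    [0,0,0],
    [0,0,0],
    [0,0,0],
    [0,0,0],
    [0,0,0],
    [0,0,0],
    [0,0,0],
    [0,0,0],
  ],
  xyz=[
    [0,-0.024,0],
    [0,-0.024,0],
    [0,-0.024,0],
    [0,-0.024,0],
    [0,-0.024,0],
    [0,-0.024,0],
    [0,-0.024,0],
    [0,-0.024,0],
    [0,0,0],
  ],
  hand=[1,1,1,1,1,1,1,1,1],
)

```text
clock: 13.57
position: [463.2, -51.4, 231.3]
ee_rot: [0.767, -0.642, 0.0, -0.0]
contact_force: [0.2, 0.2, -3.0]
gripper_width: 11.2
grasp_force: 62.0
```

Request:
apply_moves(
  delta_rot=[
    [0,0,0],
    [0,0,0],
  ],
  xyz=[
    [0,-0.02,0],
    [0,0,0],
  ],
  hand=[1,1],
)

```text
clock: 13.73
position: [463.6, -51.3, 231.3]
ee_rot: [0.767, -0.642, 0.0, -0.0]
contact_force: [-0.2, 1.0, -2.2]
gripper_width: 10.9
grasp_force: 62.0
```

Request:
apply_moves(
  delta_rot=[
    [0,0,0],
    [0,0,0],
  ],
  xyz=[
    [0,-0.02,0],
    [0,0,0],
  ],
  hand=[1,1],
)

```text
clock: 13.9
position: [464.1, -51.2, 231.3]
ee_rot: [0.767, -0.641, 0.0, 0.0]
contact_force: [-0.0, 0.1, -2.6]
gripper_width: 11.2
grasp_force: 62.0
```

Request:
apply_moves(
  delta_rot=[
    [0,0,0],
    [0,0,0],
  ],
  xyz=[
    [0,-0.02,0],
    [0,0,0],
  ],
  hand=[1,1],
)

```text
clock: 14.07
position: [464.6, -51.1, 231.3]
ee_rot: [0.767, -0.642, 0.0, -0.0]
contact_force: [0.1, 0.6, -2.6]
gripper_width: 10.9
grasp_force: 62.0
```

```bash
python3 -c "
from h import *
st()"
```

```text
t14.07 bar [ 10.7  -0.1 -65.2] F [ 0.19  0.56 -2.64] tau [ 0.177 -0.008 -0.042] yaw -79.81
```

Request:
apply_moves(
  delta_rot=[
    [0,0,0],
    [0,0,0],
  ],
  xyz=[
    [0,-0.024,0],
    [0,0,0],
  ],
  hand=[1,1],
)

```text
clock: 14.23
position: [465.2, -51.0, 231.3]
ee_rot: [0.767, -0.641, 0.0, -0.0]
contact_force: [-0.4, -0.1, -2.6]
gripper_width: 10.8
grasp_force: 62.0
```

Request:
apply_moves(
  delta_rot=[
    [0,0,0],
    [0,0,0],
  ],
  xyz=[
    [0,-0.024,0],
    [0,0,0],
  ],
  hand=[1,1],
)

```text
clock: 14.4
position: [465.8, -50.9, 231.3]
ee_rot: [0.767, -0.641, 0.0, -0.0]
contact_force: [-0.2, -0.2, -2.9]
gripper_width: 11.0
grasp_force: 62.0
```

Request:
apply_moves(
  delta_rot=[
    [0,0,0],
    [0,0,0],
  ],
  xyz=[
    [0,-0.024,0],
    [0,0,0],
  ],
  hand=[1,1],
)

```text
clock: 14.57
position: [466.4, -50.9, 231.3]
ee_rot: [0.767, -0.642, 0.0, 0.0]
contact_force: [-0.2, -0.8, -2.7]
gripper_width: 11.1
grasp_force: 62.0
```

Request:
apply_moves(
  delta_rot=[
    [0,0,0],
    [0,0,0],
  ],
  xyz=[
    [0,-0.024,0],
    [0,0,0],
  ],
  hand=[1,1],
)

```text
clock: 14.73
position: [467.0, -50.7, 231.3]
ee_rot: [0.767, -0.641, 0.0, -0.0]
contact_force: [1.1, -0.4, -2.7]
gripper_width: 10.8
grasp_force: 62.0
```

Request:
apply_moves(
  delta_rot=[
    [0,0,0],
    [0,0,0],
  ],
  xyz=[
    [0,-0.024,0],
    [0,0,0],
  ],
  hand=[1,1],
)

```text
clock: 14.9
position: [467.6, -50.6, 231.3]
ee_rot: [0.767, -0.642, 0.0, -0.0]
contact_force: [0.2, -0.1, -1.9]
gripper_width: 10.9
grasp_force: 62.0
```

Request:
apply_moves(
  delta_rot=[
    [0,0,0],
    [0,0,0],
  ],
  xyz=[
    [0,-0.02,0],
    [0,0,0],
  ],
  hand=[1,1],
)

```text
clock: 15.07
position: [468.0, -50.5, 231.3]
ee_rot: [0.767, -0.641, 0.0, -0.0]
contact_force: [-0.4, -0.0, -2.7]
gripper_width: 11.1
grasp_force: 62.0
```

Request:
apply_moves(
  delta_rot=[
    [0,0,0],
    [0,0,0],
  ],
  xyz=[
    [0,-0.024,0],
    [0,0,0],
  ],
  hand=[1,1],
)

```text
clock: 15.23
position: [468.7, -50.4, 231.3]
ee_rot: [0.767, -0.641, 0.0, -0.0]
contact_force: [-0.7, 0.3, -3.3]
gripper_width: 10.7
grasp_force: 62.0
```

Request:
apply_moves(
  delta_rot=[
    [0,0,0],
    [0,0,0],
  ],
  xyz=[
    [0,-0.024,0],
    [0,0,0],
  ],
  hand=[1,1],
)

```text
clock: 15.4
position: [469.3, -50.3, 231.3]
ee_rot: [0.767, -0.642, 0.0, -0.0]
contact_force: [0.6, -0.2, -2.5]
gripper_width: 10.8
grasp_force: 62.0
```

Request:
apply_moves(
  delta_rot=[
    [0,0,0],
    [0,0,0],
  ],
  xyz=[
    [0,-0.024,0],
    [0,0,0],
  ],
  hand=[1,1],
)

```text
clock: 15.57
position: [469.8, -50.2, 231.3]
ee_rot: [0.767, -0.641, 0.0, -0.0]
contact_force: [0.6, 0.6, -2.0]
gripper_width: 11.3
grasp_force: 62.0
```

Request:
apply_moves(
  delta_rot=[
    [0,0,0],
    [0,0,0],
  ],
  xyz=[
    [0,-0.024,0],
    [0,0,0],
  ],
  hand=[1,1],
)

```text
clock: 15.73
position: [470.4, -50.1, 231.3]
ee_rot: [0.767, -0.641, 0.0, -0.0]
contact_force: [-0.2, 0.4, -2.0]
gripper_width: 11.2
grasp_force: 62.0
```

Request:
apply_moves(
  delta_rot=[
    [0,0,0],
    [0,0,0],
  ],
  xyz=[
    [0,-0.024,0],
    [0,0,0],
  ],
  hand=[1,1],
)

```text
clock: 15.9
position: [471.0, -50.0, 231.3]
ee_rot: [0.767, -0.641, 0.0, -0.0]
contact_force: [-0.1, -0.1, -2.7]
gripper_width: 10.9
grasp_force: 62.0
```

Request:
apply_moves(
  delta_rot=[
    [0,0,0],
    [0,0,0],
  ],
  xyz=[
    [0,-0.024,0],
    [0,0,0],
  ],
  hand=[1,1],
)

```text
clock: 16.07
position: [471.6, -49.9, 231.3]
ee_rot: [0.767, -0.641, 0.0, -0.0]
contact_force: [-0.1, 0.8, -2.8]
gripper_width: 11.0
grasp_force: 62.0
```

Request:
apply_moves(
  delta_rot=[
    [0,0,0],
    [0,0,0],
  ],
  xyz=[
    [0,-0.024,0],
    [0,0,0],
  ],
  hand=[1,1],
)

```text
clock: 16.23
position: [472.2, -49.8, 231.3]
ee_rot: [0.767, -0.642, 0.0, -0.0]
contact_force: [0.3, -0.0, -1.8]
gripper_width: 10.9
grasp_force: 62.0
```

Request:
apply_moves(
  delta_rot=[
    [0,0,0],
    [0,0,0],
  ],
  xyz=[
    [0,-0.024,0],
    [0,0,0],
  ],
  hand=[1,1],
)

```text
clock: 16.4
position: [472.8, -49.7, 231.3]
ee_rot: [0.767, -0.641, 0.0, -0.0]
contact_force: [0.4, 0.4, -3.4]
gripper_width: 11.4
grasp_force: 62.0
```

Request:
apply_moves(
  delta_rot=[
    [0,0,0],
    [0,0,0],
  ],
  xyz=[
    [0,-0.024,0],
    [0,0,0],
  ],
  hand=[1,1],
)

```text
clock: 16.57
position: [473.4, -49.6, 231.3]
ee_rot: [0.767, -0.642, 0.0, -0.0]
contact_force: [-0.9, 0.2, -2.0]
gripper_width: 10.9
grasp_force: 62.0
```

```bash
python3 -c "
from h import *
st()"
```

```text
t16.57 bar [ 19.5  -0.1 -65.2] F [-0.84  0.33 -1.99] tau [ 0.191  0.075 -0.042] yaw -79.81
```

Request:
apply_moves(
  delta_rot=[
    [0,0,0],
    [0,0,0],
  ],
  xyz=[
    [0,-0.02,0],
    [0,0,0],
  ],
  hand=[1,1],
)

```text
clock: 16.73
position: [473.8, -49.5, 231.3]
ee_rot: [0.767, -0.641, 0.0, 0.0]
contact_force: [-0.5, 0.1, -2.4]
gripper_width: 11.1
grasp_force: 62.0
```

Request:
apply_moves(
  delta_rot=[
    [0,0,0],
    [0,0,0],
  ],
  xyz=[
    [0,-0.02,0],
    [0,0,0],
  ],
  hand=[1,1],
)

```text
clock: 16.9
position: [474.3, -49.4, 231.3]
ee_rot: [0.767, -0.642, 0.0, -0.0]
contact_force: [-1.0, -0.1, -2.4]
gripper_width: 11.3
grasp_force: 62.0
```

```bash
python3 -c "
from h import *
st()"
```

```text
t16.90 bar [ 20.6  -0.1 -65.2] F [-1.02  0.11 -2.37] tau [ 0.187  0.094 -0.008] yaw -79.81
```

Request:
apply_moves(
  delta_rot=[
    [0,0,0],
    [0,0,0],
  ],
  xyz=[
    [0,-0.02,0],
    [0,0,0],
  ],
  hand=[1,1],
)

```text
clock: 17.07
position: [474.8, -49.3, 231.3]
ee_rot: [0.767, -0.641, 0.0, -0.0]
contact_force: [-0.6, -0.8, -2.5]
gripper_width: 10.7
grasp_force: 62.0
```

Request:
apply_moves(
  delta_rot=[
    [0,0,0],
  ],
  xyz=[
    [0,0,0],
  ],
  hand=[1],
)

```text
clock: 17.15
position: [474.8, -49.3, 231.3]
ee_rot: [0.767, -0.642, -0.0, 0.0]
contact_force: [-0.9, -0.5, -2.7]
gripper_width: 11.1
grasp_force: 62.0
```

```bash
python3 -c "
from h import *
st()"
```

```text
t17.15 bar [ 21.   -0.1 -65.2] F [-0.99 -0.3  -2.71] tau [ 0.189  0.065 -0.011] yaw -79.81
```

Request:
apply_moves(
  delta_rot=[
    [0,0,0],
    [0,0,0],
  ],
  xyz=[
    [0,-0.02,0],
    [0,0,0],
  ],
  hand=[1,1],
)

```text
clock: 17.32
position: [475.3, -49.2, 231.3]
ee_rot: [0.767, -0.641, 0.0, -0.0]
contact_force: [-0.6, -0.5, -2.9]
gripper_width: 11.0
grasp_force: 62.0
```

Request:
apply_moves(
  delta_rot=[
    [0,0,0],
    [0,0,0],
  ],
  xyz=[
    [0,-0.02,0],
    [0,0,0],
  ],
  hand=[1,1],
)

```text
clock: 17.48
position: [475.8, -49.1, 231.3]
ee_rot: [0.767, -0.641, 0.0, -0.0]
contact_force: [0.1, -0.4, -3.0]
gripper_width: 10.5
grasp_force: 62.0
```

```bash
python3 -c "
from h import *
st()"
```

```text
t17.48 bar [ 22.1  -0.2 -65.2] F [ 0.03 -0.38 -3.  ] tau [ 0.16   0.113 -0.034] yaw -79.81
```

Still free. Continuing.

Request:
apply_moves(
  delta_rot=[
    [0,0,0],
    [0,0,0],
  ],
  xyz=[
    [0,-0.024,0],
    [0,0,0],
  ],
  hand=[1,1],
)

```text
clock: 17.65
position: [476.4, -49.0, 231.3]
ee_rot: [0.767, -0.641, 0.0, -0.0]
contact_force: [0.3, 0.4, -3.1]
gripper_width: 10.6
grasp_force: 62.0
```

Request:
apply_moves(
  delta_rot=[
    [0,0,0],
    [0,0,0],
  ],
  xyz=[
    [0,-0.024,0],
    [0,0,0],
  ],
  hand=[1,1],
)

```text
clock: 17.82
position: [477.0, -48.9, 231.3]
ee_rot: [0.767, -0.641, 0.0, -0.0]
contact_force: [-1.0, -0.2, -1.8]
gripper_width: 10.9
grasp_force: 62.0
```

```bash
python3 -c "
from h import *
st()"
```

```text
t17.82 bar [ 23.3  -0.1 -65.2] F [-0.99 -0.07 -1.81] tau [ 0.155  0.071 -0.044] yaw -79.81
```

Request:
apply_moves(
  delta_rot=[
    [0,0,0],
    [0,0,0],
  ],
  xyz=[
    [0,-0.024,0],
    [0,0,0],
  ],
  hand=[1,1],
)

```text
clock: 17.98
position: [477.4, -48.8, 231.2]
ee_rot: [0.767, -0.642, -0.0, 0.0]
contact_force: [-1.0, 0.3, -2.1]
gripper_width: 11.1
grasp_force: 62.0
```

Request:
apply_moves(
  delta_rot=[
    [0,0,0],
    [0,0,0],
  ],
  xyz=[
    [0,-0.024,0],
    [0,0,0],
  ],
  hand=[1,1],
)

```text
clock: 18.15
position: [477.7, -48.8, 231.1]
ee_rot: [0.767, -0.642, -0.0, 0.0]
contact_force: [-2.0, -0.4, -2.1]
gripper_width: 10.8
grasp_force: 62.1
```

```bash
python3 -c "
from h import *
st()"
```

```text
t18.15 bar [ 23.9  -0.2 -65.4] F [-2.06 -0.08 -2.09] tau [ 0.214  0.426 -0.12 ] yaw -79.83
```

Contact with the stop: Fx is now -2.1 and the moment jumped. A touch more, then I hold steady.

Request:
apply_moves(
  delta_rot=[
    [0,0,0],
    [0,0,0],
    [0,0,0],
  ],
  xyz=[
    [0,-0.016,0],
    [0,0,0],
    [0,0,0],
  ],
  hand=[1,1,1],
)

```text
clock: 18.4
position: [477.9, -48.8, 231.1]
ee_rot: [0.767, -0.642, -0.0, 0.001]
contact_force: [-3.0, -0.9, -2.7]
gripper_width: 10.7
grasp_force: 62.1
```

```bash
python3 -c "
from h import *
st()"
```

```text
t18.40 bar [ 24.2  -0.2 -65.4] F [-3.1  -0.38 -2.69] tau [ 0.224  0.834 -0.239] yaw -79.83
```

Request:
apply_moves(
  delta_rot=[
    [0,0,0],
    [0,0,0],
  ],
  xyz=[
    [0,0,0],
    [0,0,0],
  ],
  hand=[1,1],
)

```text
clock: 18.57
position: [478.0, -48.7, 231.1]
ee_rot: [0.767, -0.642, -0.0, 0.0]
contact_force: [-3.9, -0.8, -1.9]
gripper_width: 11.3
grasp_force: 62.1
```

```bash
python3 -c "
from h import *
st()"
```

```text
t18.57 bar [ 24.3  -0.1 -65.4] F [-4.03 -0.1  -1.87] tau [ 0.186  0.915 -0.242] yaw -79.83
```

Request:
apply_moves(
  delta_rot=[
    [0,0,0],
    [0,0,0],
    [0,0,0],
    [0,0,0],
    [0,0,0],
    [0,0,0],
    [0,0,0],
    [0,0,0],
    [0,0,0],
    [0,0,0],
    [0,0,0],
    [0,0,0],
    [0,0,0],
    [0,0,0],
    [0,0,0],
  ],
  xyz=[
    [0,0,0],
    [0,0,0],
    [0,0,0],
    [0,0,0],
    [0,0,0],
    [0,0,0],
    [0,0,0],
    [0,0,0],
    [0,0,0],
    [0,0,0],
    [0,0,0],
    [0,0,0],
    [0,0,0],
    [0,0,0],
    [0,0,0],
  ],
  hand=[1,1,1,1,1,1,1,1,1,1,1,1,1,1,1],
)

```text
clock: 19.82
position: [478.3, -48.7, 231.2]
ee_rot: [0.767, -0.642, -0.0, 0.0]
contact_force: [-4.3, -1.1, -2.2]
gripper_width: 11.1
grasp_force: 62.1
```

```bash
python3 -c "
from h import *
st();eyes.get_image('top');st();eyes.get_image('top');st()"
```

```text
t19.82 bar [ 24.6  -0.1 -65.3] F [-4.45 -0.27 -2.17] tau [ 0.235  1.451 -0.345] yaw -79.81
t19.87 bar [ 24.6  -0.1 -65.3] F [-4.9   0.52 -1.78] tau [ 0.231  1.363 -0.376] yaw -79.82
t19.92 bar [ 24.5  -0.1 -65.3] F [-4.76  0.31 -1.78] tau [ 0.198  1.457 -0.352] yaw -79.82
```

Request:
apply_moves(
  delta_rot=[
    [0,0,0],
    [0,0,0],
    [0,0,0],
    [0,0,0],
    [0,0,0],
    [0,0,0],
    [0,0,0],
    [0,0,0],
    [0,0,0],
    [0,0,0],
    [0,0,0],
    [0,0,0],
    [0,0,0],
    [0,0,0],
    [0,0,0],
    [0,0,0],
  ],
  xyz=[
    [0,0.014,0],
    [0,0,0],
    [0,0,0],
    [0,0,0],
    [0,0,0],
    [0,0,0],
    [0,0,0],
    [0,0,0],
    [0,0,0],
    [0,0,0],
    [0,0,0],
    [0,0,0],
    [0,0,0],
    [0,0,0],
    [0,0,0],
    [0,0,0],
  ],
  hand=[1,1,1,1,1,1,1,1,1,1,1,1,1,1,1,1],
)

```text
clock: 21.25
position: [478.2, -48.7, 231.3]
ee_rot: [0.767, -0.642, 0.0, -0.0]
contact_force: [-3.7, -0.6, -4.4]
gripper_width: 11.1
grasp_force: 62.0
```

```bash
python3 -c "
from h import *
st();eyes.get_image('top');st()"
```

```text
t21.25 bar [ 24.5  -0.1 -65.2] F [-3.77  0.08 -4.41] tau [ 0.173  1.114 -0.322] yaw -79.81
t21.30 bar [ 24.4  -0.1 -65.2] F [-4.58 -0.27 -2.18] tau [ 0.176  1.145 -0.32 ] yaw -79.81
```

Steady press of about 4 N over a second. Now I slide down along the tilted shank (θ ≈ 0.33), checking the force.

Request:
apply_moves(
  delta_rot=[
    [0,0,0],
    [0,0,0],
    [0,0,0],
    [0,0,0],
    [0,0,0],
    [0,0,0],
    [0,0,0],
    [0,0,0],
    [0,0,0],
    [0,0,0],
    [0,0,0],
  ],
  xyz=[
    [0,-0.0208,0.06],
    [0,-0.0208,0.06],
    [0,-0.0208,0.06],
    [0,-0.0208,0.06],
    [0,-0.0208,0.06],
    [0,-0.0208,0.06],
    [0,-0.0208,0.06],
    [0,-0.0208,0.06],
    [0,-0.0208,0.06],
    [0,-0.0208,0.06],
    [0,0,0],
  ],
  hand=[1,1,1,1,1,1,1,1,1,1,1],
)

```text
clock: 22.22
position: [482.9, -48.0, 216.1]
ee_rot: [0.767, -0.642, -0.0, 0.001]
contact_force: [-4.3, -0.4, -3.9]
gripper_width: 11.3
grasp_force: 62.1
```

```bash
python3 -c "
from h import *
st();eyes.get_image('top');st()"
```

```text
t22.22 bar [ 29.2  -0.3 -80.4] F [-4.27  0.39 -3.93] tau [ 0.033  1.284 -0.345] yaw -79.82
t22.27 bar [ 29.2  -0.3 -80.5] F [-4.39  0.03 -2.95] tau [ 0.024  1.298 -0.265] yaw -79.83
```

Request:
apply_moves(
  delta_rot=[
    [0,0,0],
    [0,0,0],
    [0,0,0],
    [0,0,0],
    [0,0,0],
    [0,0,0],
    [0,0,0],
    [0,0,0],
    [0,0,0],
    [0,0,0],
    [0,0,0],
  ],
  xyz=[
    [0,-0.018,0.06],
    [0,-0.018,0.06],
    [0,-0.018,0.06],
    [0,-0.018,0.06],
    [0,-0.018,0.06],
    [0,-0.018,0.06],
    [0,-0.018,0.06],
    [0,-0.018,0.06],
    [0,-0.018,0.06],
    [0,-0.018,0.06],
    [0,0,0],
  ],
  hand=[1,1,1,1,1,1,1,1,1,1,1],
)

```text
clock: 23.18
position: [487.4, -47.1, 201.1]
ee_rot: [0.767, -0.642, -0.0, 0.0]
contact_force: [-5.0, -1.4, -3.0]
gripper_width: 10.8
grasp_force: 62.1
```

```bash
python3 -c "
from h import *
st();eyes.get_image('top');st()"
```

```text
t23.18 bar [ 33.8  -0.2 -95.4] F [-5.17 -0.48 -3.03] tau [ 0.099  1.224 -0.394] yaw -79.82
t23.23 bar [ 33.8  -0.2 -95.5] F [-4.4  -1.43 -4.09] tau [ 0.047  1.278 -0.334] yaw -79.82
```

Request:
apply_moves(
  delta_rot=[
    [0,0,0],
    [0,0,0],
    [0,0,0],
    [0,0,0],
    [0,0,0],
    [0,0,0],
    [0,0,0],
    [0,0,0],
    [0,0,0],
    [0,0,0],
    [0,0,0],
  ],
  xyz=[
    [0,-0.015,0.06],
    [0,-0.015,0.06],
    [0,-0.015,0.06],
    [0,-0.015,0.06],
    [0,-0.015,0.06],
    [0,-0.015,0.06],
    [0,-0.015,0.06],
    [0,-0.015,0.06],
    [0,-0.015,0.06],
    [0,-0.015,0.06],
    [0,0,0],
  ],
  hand=[1,1,1,1,1,1,1,1,1,1,1],
)

```text
clock: 24.15
position: [491.7, -46.2, 186.1]
ee_rot: [0.767, -0.641, 0.0, -0.0]
contact_force: [-3.0, -1.2, -2.7]
gripper_width: 11.1
grasp_force: 62.0
```

```bash
python3 -c "
from h import *
st();eyes.get_image('top');st()"
```

```text
t24.15 bar [ 3.820e+01 -1.000e-01 -1.104e+02] F [-3.18 -0.66 -2.75] tau [ 0.14   0.944 -0.26 ] yaw -79.79
t24.20 bar [ 3.820e+01 -1.000e-01 -1.104e+02] F [-2.95 -0.26 -3.31] tau [ 0.12   0.853 -0.229] yaw -79.79
```

Request:
apply_moves(
  delta_rot=[
    [0,0,0],
    [0,0,0],
    [0,0,0],
    [0,0,0],
    [0,0,0],
    [0,0,0],
    [0,0,0],
  ],
  xyz=[
    [0,-0.019,0.06],
    [0,-0.019,0.06],
    [0,-0.019,0.06],
    [0,-0.019,0.06],
    [0,-0.019,0.06],
    [0,-0.019,0.06],
    [0,0,0],
  ],
  hand=[1,1,1,1,1,1,1],
)

```text
clock: 24.78
position: [494.3, -45.8, 177.0]
ee_rot: [0.767, -0.641, -0.0, 0.0]
contact_force: [-3.7, -0.2, -2.3]
gripper_width: 10.9
grasp_force: 62.2
```

```bash
python3 -c "
from h import *
st();eyes.get_image('top');st()"
```

```text
t24.78 bar [ 4.080e+01 -1.000e-01 -1.195e+02] F [-3.66  0.49 -2.31] tau [ 0.094  1.013 -0.266] yaw -79.8
t24.83 bar [ 4.080e+01 -1.000e-01 -1.194e+02] F [-3.96  1.2  -2.7 ] tau [ 0.197  0.957 -0.293] yaw -79.8
```

Request:
apply_moves(
  delta_rot=[
    [0,0,0],
    [0,0,0],
    [0,0,0],
  ],
  xyz=[
    [0,-0.009,0.04],
    [0,-0.009,0.04],
    [0,0,0],
  ],
  hand=[1,1,1],
)

```text
clock: 25.08
position: [494.5, -45.9, 175.6]
ee_rot: [0.767, -0.642, 0.0, 0.0]
contact_force: [-4.9, -1.4, -0.2]
gripper_width: 11.0
grasp_force: 62.7
```

```bash
python3 -c "
from h import *
st();eyes.get_image('top');st()"
```

```text
t25.08 bar [  41.1   -0.3 -120.9] F [-5.1  -0.53 -0.24] tau [ 0.062  1.366 -0.343] yaw -79.81
t25.13 bar [  41.    -0.3 -120.9] F [-5.7  -0.04 -0.13] tau [-0.059  1.361 -0.367] yaw -79.81
```

Request:
apply_moves(
  delta_rot=[
    [0,0,0],
    [0,0,0],
  ],
  xyz=[
    [0,-0.009,0.04],
    [0,0,0],
  ],
  hand=[1,1],
)

```text
clock: 25.3
position: [494.6, -46.0, 174.7]
ee_rot: [0.767, -0.642, -0.0, 0.0]
contact_force: [-5.2, -1.3, 0.1]
gripper_width: 10.7
grasp_force: 62.8
```

```bash
python3 -c "
from h import *
st();eyes.get_image('top');st()"
```

```text
t25.30 bar [  41.1   -0.3 -121.8] F [-5.35 -0.35  0.05] tau [-0.064  1.535 -0.475] yaw -79.82
t25.35 bar [  41.    -0.3 -121.8] F [-5.88 -0.19 -0.09] tau [-0.149  1.573 -0.377] yaw -79.82
```

Request:
apply_moves(
  delta_rot=[
    [0,0,0],
    [0,0,0],
    [0,0,0],
  ],
  xyz=[
    [0,0.016,0.03],
    [0,0.016,0.03],
    [0,0,0],
  ],
  hand=[1,1,1],
)

```text
clock: 25.6
position: [494.2, -46.0, 173.3]
ee_rot: [0.767, -0.641, 0.0, -0.0]
contact_force: [-3.0, -0.5, 0.8]
gripper_width: 10.7
grasp_force: 62.7
```

```bash
python3 -c "
from h import *
st();eyes.get_image('top');st()"
```

```text
t25.60 bar [  40.7   -0.3 -123.2] F [-3.07  0.05  0.82] tau [-0.17   1.334 -0.392] yaw -79.8
t25.65 bar [  40.6   -0.3 -123.3] F [-5.   -1.26  0.82] tau [-0.207  1.294 -0.338] yaw -79.81
```

Request:
apply_moves(
  delta_rot=[
    [0,0,0],
    [0,0,0],
    [0,0,0],
  ],
  xyz=[
    [0,0.018,0.02],
    [0,0.018,0.02],
    [0,0,0],
  ],
  hand=[1,1,1],
)

```text
clock: 25.9
position: [493.8, -46.0, 172.3]
ee_rot: [0.767, -0.641, 0.001, -0.0]
contact_force: [-3.8, -1.1, 2.3]
gripper_width: 11.0
grasp_force: 62.8
```

```bash
python3 -c "
from h import *
st();eyes.get_image('top');st()"
```

```text
t25.90 bar [  40.3   -0.2 -124.2] F [-3.92 -0.38  2.31] tau [-0.271  1.028 -0.293] yaw -79.78
t25.95 bar [  40.3   -0.2 -124.2] F [-3.36  0.37  2.89] tau [-0.239  1.005 -0.29 ] yaw -79.78
```

Fully home: the bar is 130.5 mm from the pivot and vertical load is carried. I ease forward along the arc.

Request:
apply_moves(
  delta_rot=[
    [0,0,0],
    [0,0,0],
    [0,0,0],
    [0,0,0],
    [0,0,0],
    [0,0,0],
    [0,0,0],
    [0,0,0],
    [0,0,0],
    [0,0,0],
  ],
  xyz=[
    [0,0.04,0.008],
    [0,0.08,0.016],
    [0,0.08,0.02],
    [0,0.08,0.02],
    [0,0.08,0.02],
    [0,0.08,0.018],
    [0,0.08,0.018],
    [0,0.08,0.016],
    [0,0.08,0.016],
    [0,0,0],
  ],
  hand=[1,1,1,1,1,1,1,1,1,1],
)

```text
clock: 26.78
position: [476.1, -49.1, 168.0]
ee_rot: [0.767, -0.641, -0.0, 0.0]
contact_force: [-0.5, -0.9, 1.6]
gripper_width: 11.1
grasp_force: 62.6
```

```bash
python3 -c "
from h import *
st();eyes.get_image('top');st()"
```

```text
t26.78 bar [ 2.230e+01 -1.000e-01 -1.285e+02] F [-0.66 -0.75  1.61] tau [-0.268  0.192 -0.032] yaw -79.8
t26.83 bar [ 2.260e+01 -1.000e-01 -1.284e+02] F [-0.93 -1.17  1.45] tau [-0.236  0.172 -0.078] yaw -79.8
```

Request:
apply_moves(
  delta_rot=[
    [0,0,0],
    [0,0,0],
    [0,0,0],
    [0,0,0],
    [0,0,0],
    [0,0,0],
    [0,0,0],
    [0,0,0],
    [0,0,0],
    [0,0,0],
    [0,0,0],
    [0,0,0],
    [0,0,0],
    [0,0,0],
    [0,0,0],
    [0,0,0],
  ],
  xyz=[
    [0,0.04,0.006],
    [0,0.08,0.012],
    [0,0.08,0.012],
    [0,0.08,0.01],
    [0,0.08,0.01],
    [0,0.08,0.008],
    [0,0.08,0.006],
    [0,0.08,0.006],
    [0,0.08,0.004],
    [0,0.08,0.004],
    [0,0.08,0.002],
    [0,0.04,0],
    [0,0.02,0],
    [0,0,0],
    [0,0,0],
    [0,0,0],
  ],
  hand=[1,1,1,1,1,1,1,1,1,1,1,1,1,1,1,1],
)

```text
clock: 28.17
position: [454.6, -52.9, 166.2]
ee_rot: [0.767, -0.641, 0.0, -0.0]
contact_force: [-0.3, -0.9, 3.5]
gripper_width: 10.9
grasp_force: 62.8
```

```bash
python3 - <<'E'
from h import *
np.set_printoptions(suppress=True)
st();im=wrist();st();print(np.array(im["state"]["position"]).round(1))
for k in range(4): eyes.get_image("top"); s=st()
W,u,v=pts(im);Q=hx(W)
cv2.imwrite("pics/w4.png",im["frame"][:,:,::-1])
E
```

```text
t28.17 bar [   0.5   -0.1 -130.3] F [-0.5  -0.78  3.49] tau [-0.421  0.026 -0.017] yaw -79.8
t28.22 bar [   0.4   -0.1 -130.4] F [-0.66  0.51  3.56] tau [-0.412 -0.046 -0.002] yaw -79.8
[454.6 -52.9 166.2]
t28.27 bar [   0.4   -0.2 -130.4] F [0.5  0.03 3.75] tau [-0.382 -0.017 -0.006] yaw -79.8
t28.32 bar [   0.4   -0.2 -130.4] F [ 0.7  -1.25  3.34] tau [-0.413 -0.012  0.046] yaw -79.8
t28.37 bar [   0.4   -0.1 -130.4] F [1.07 0.3  2.96] tau [-0.423 -0.022  0.008] yaw -79.8
t28.42 bar [   0.4   -0.1 -130.4] F [ 0.65 -1.4   3.31] tau [-0.419  0.039  0.057] yaw -79.8
```

View pics/w4.png

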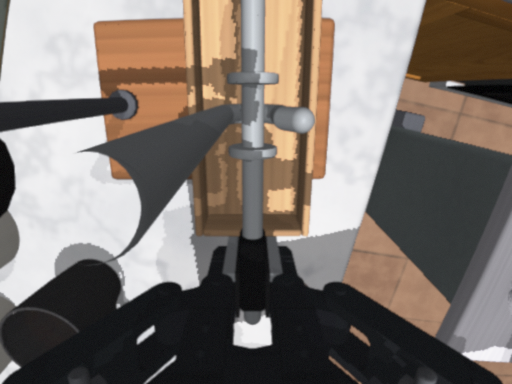

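The bar lies in the hook with the tip in front at (300,118), between the collars at rows 78 and 152. I take off the excess downward press before opening.

Request:
apply_moves(
  delta_rot=[
    [0,0,0],
    [0,0,0],
    [0,0,0],
    [0,0,0],
    [0,0,0],
    [0,0,0],
    [0,0,0],
  ],
  xyz=[
    [0,0,-0.02],
    [0,0,-0.02],
    [0,0,-0.02],
    [0,0,0],
    [0,0,0],
    [0,0,0],
    [0,0,0],
  ],
  hand=[1,1,1,1,1,1,1],
)

```text
clock: 29.0
position: [453.9, -52.9, 167.1]
ee_rot: [0.767, -0.642, -0.0, 0.0]
contact_force: [-0.1, -0.4, -2.2]
gripper_width: 10.7
grasp_force: 62.3
```

```bash
python3 - <<'E'
from h import *
np.set_printoptions(suppress=True)
for k in range(3): st(); s,o=bar()
print(o)
E
```

```text
t29.00 bar [  -0.2   -0.  -129.5] F [-0.16 -0.34 -2.25] tau [-0.007 -0.006  0.019] yaw -79.83
t29.05 bar [  -0.2    0.  -129.5] F [ 0.29 -1.09 -1.72] tau [-0.016  0.047 -0.045] yaw -79.82
t29.10 bar [  -0.2   -0.  -129.4] F [-0.89 -0.37 -2.01] tau [ 0.081 -0.01   0.03 ] yaw -79.82
[[  18.    -4.5    4.1  -26.4   83. ]
 [  24.    -4.3    4.   -23.1  250. ]
 [  30.    -4.3    4.   -23.1  258. ]
 [  36.    -4.2    4.4  -23.1  276. ]
 [  42.    -4.1    4.3  -23.   287. ]
 [  48.    -4.1    4.2  -23.2  298. ]
 [  54.    -7.1    6.7  -27.3  300. ]
 [  60.    -8.7    8.4  -28.   687. ]
 [  66.    -4.4    4.9  -23.4  350. ]
 [  72.    -7.6   17.5  -49.4 1394. ]
 [  78.   -10.2   15.5  -48.1  714. ]
 [  84.    -8.9    8.2  -28.1  651. ]
 [  90.    -7.7    6.8  -27.5  444. ]
 [  96.    -4.5    3.7  -23.1  406. ]
 [ 102.    -4.4    4.1  -23.   424. ]
 [ 108.    -4.4    4.   -22.9  431. ]
 [ 114.    -4.3    4.   -23.   137. ]]
```

Request:
apply_moves(
  delta_rot=[
    [0,0,0],
    [0,0,0],
    [0,0,0],
    [0,0,0],
    [0,0,0],
  ],
  xyz=[
    [0,0,0.012],
    [0,0,0],
    [0,0,0],
    [0,0,0],
    [0,0,0],
  ],
  hand=[1,1,1,1,1],
)

```text
clock: 29.57
position: [454.2, -52.9, 167.1]
ee_rot: [0.767, -0.642, -0.0, 0.0]
contact_force: [-0.4, -0.9, -2.1]
gripper_width: 10.8
grasp_force: 62.2
```

```bash
python3 - <<'E'
from h import *
np.set_printoptions(suppress=True)
for k in range(4): st(); eyes.get_image("top")
E
```

```text
t29.57 bar [   0.1   -0.1 -129.4] F [-0.59 -0.84 -2.05] tau [ 0.144 -0.022 -0.015] yaw -79.81
t29.62 bar [   0.1   -0.1 -129.4] F [-0.63  1.04 -2.2 ] tau [ 0.086 -0.007  0.024] yaw -79.81
t29.67 bar [   0.1   -0.1 -129.3] F [ 0.54 -0.34 -1.45] tau [ 0.159 -0.017  0.023] yaw -79.81
t29.72 bar [   0.1   -0.1 -129.3] F [-0.47 -0.06 -2.48] tau [ 0.132 -0.018 -0.006] yaw -79.81
```

Request:
apply_moves(
  delta_rot=[
    [0,0,0],
    [0,0,0],
    [0,0,0],
    [0,0,0],
    [0,0,0],
    [0,0,0],
    [0,0,0],
    [0,0,0],
    [0,0,0],
    [0,0,0],
  ],
  xyz=[
    [0,0,0.015],
    [0,0,0.015],
    [0,0,0],
    [0,0,0],
    [0,0,0],
    [0,0,0],
    [0,0,0],
    [0,0,0],
    [0,0,0],
    [0,0,0],
  ],
  hand=[1,1,1,1,1,1,1,1,1,1],
)

```text
clock: 30.6
position: [454.4, -53.0, 166.6]
ee_rot: [0.767, -0.641, 0.0, -0.0]
contact_force: [0.4, 1.4, -0.2]
gripper_width: 10.8
grasp_force: 62.3
```

```bash
python3 - <<'E'
from h import *
np.set_printoptions(suppress=True)
for k in range(4): st(); eyes.get_image("top")
E
```

```text
t30.60 bar [   0.3   -0.1 -129.9] F [ 0.63  1.3  -0.17] tau [ 0.156  0.011 -0.01 ] yaw -79.8
t30.65 bar [   0.3   -0.2 -129.9] F [-0.75  0.62 -0.66] tau [ 0.137 -0.022  0.001] yaw -79.8
t30.70 bar [   0.3   -0.1 -129.9] F [ 0.52 -0.3   0.49] tau [ 0.099 -0.004 -0.008] yaw -79.8
t30.75 bar [   0.3   -0.2 -129.9] F [-0.22  0.33  1.09] tau [0.119 0.007 0.014] yaw -79.81
```

Vertical load is now near zero at the gripper. Releasing in stages.

Request:
apply_moves(
  delta_rot=[
    [0,0,0],
    [0,0,0],
    [0,0,0],
    [0,0,0],
    [0,0,0],
    [0,0,0],
    [0,0,0],
    [0,0,0],
    [0,0,0],
    [0,0,0],
    [0,0,0],
    [0,0,0],
  ],
  xyz=[
    [0,0,0],
    [0,0,0],
    [0,0,0],
    [0,0,0],
    [0,0,0],
    [0,0,0],
    [0,0,0],
    [0,0,0],
    [0,0,0],
    [0,0,0],
    [0,0,0],
    [0,0,0],
  ],
  hand=[0.7,0.66,0.62,0.58,0.54,0.5,0.4,0.3,0.2,0.1,0,0],
)

```text
clock: 31.8
position: [454.3, -53.0, 166.5]
ee_rot: [0.767, -0.641, -0.0, -0.0]
contact_force: [0.3, 0.6, -0.1]
gripper_width: 42.8
grasp_force: 0.0
```

```bash
python3 - <<'E'
from h import *
np.set_printoptions(suppress=True)
s=st();print(s["gripper_width"])
for k in range(3):
    im=wrist();s=im["state"];R=Ro.from_quat(s["ee_rot"]).as_matrix();W,u,v=pts(im);T=(W-s["position"])@R
    q=T[(T[:,0]>24)&(T[:,0]<116)&(abs(T[:,1])<12)&(T[:,2]>-26)&(T[:,2]<-12)&((T[:,0]<52)|(T[:,0]>94))]
    top=[np.percentile(q[(q[:,0]>a)&(q[:,0]<b)][:,2],8).round(2) for a,b in((26,50),(96,116))]
    mid=[np.mean(q[(q[:,0]>a)&(q[:,0]<b)][:,1]).round(2) for a,b in((26,50),(96,116))]
    print(round(s["clock"],2),"top z",top,"mid y",mid)
E
```

```text
t31.80 bar [   0.2   -0.1 -130. ] F [ 0.38  0.5  -0.11] tau [-0.047  0.074 -0.019] yaw -79.81
42.84011393436528
31.8 top z [np.float64(-23.06), np.float64(-23.51)] mid y [np.float64(-1.23), np.float64(-2.66)]
31.85 top z [np.float64(-23.13), np.float64(-23.49)] mid y [np.float64(-1.16), np.float64(-2.51)]
31.9 top z [np.float64(-23.08), np.float64(-23.52)] mid y [np.float64(-1.05), np.float64(-2.31)]
```

Request:
apply_moves(
  delta_rot=[
    [0,0,0],
    [0,0,0],
    [0,0,0],
    [0,0,0],
    [0,0,0],
    [0,0,0],
    [0,0,0],
    [0,0,0],
    [0,0,0],
    [0,0,0],
    [0,0,0],
    [0,0,0],
    [0,0,0],
  ],
  xyz=[
    [0,0,-0.1],
    [0,0,-0.3],
    [0,0,-0.4],
    [0,0,-0.5],
    [0,0,-0.5],
    [0,0,-0.5],
    [0,0,-0.4],
    [-0.4,0,0],
    [-0.8,0,0],
    [-0.8,0,0],
    [-0.8,0,0],
    [-0.4,0,0],
    [0,0,0],
  ],
  hand=[0,0,0,0,0,0,0,0,0,0,0,0,0],
)

```text
clock: 33.03
position: [439.7, 27.3, 234.0]
ee_rot: [0.768, -0.64, -0.0, -0.0]
contact_force: [-0.6, -0.2, -0.4]
gripper_width: 42.9
grasp_force: 0.0
```

```bash
cat > chk.py <<'E'
from h import *
np.set_printoptions(suppress=True)
def meas():
    im=wrist();W,u,v=pts(im);Q=hx(W)
    b=Q[(Q[:,2]>-142)&(Q[:,2]<-108)&(abs(Q[:,0])<40)&(abs(Q[:,1])<112)]
    o=[]
    for a,c in((60,84),(24,44),(-45,-24),(-84,-60)):
        k=b[(b[:,1]>a)&(b[:,1]<c)&(abs(b[:,0])<14)]
        if len(k)>10:o.append([len(k),np.mean(k[:,0]).round(1),np.percentile(k[:,2],90).round(1)])
    return round(im["state"]["clock"],2),o,im
E
python3 - <<'E'
from chk import *
for k in range(6): t,o,im=meas();print(t,o)
i=eyes.get_image("side");cv2.imwrite("pics/f.png",np.hstack([im["frame"][:,:,::-1],cv2.resize(i["frame"][140:280,250:350,::-1],(274,384))]))
E
```

```text
33.03 [[835, np.float64(0.6), np.float64(-120.8)], [594, np.float64(0.7), np.float64(-125.5)]]
33.08 [[846, np.float64(0.5), np.float64(-120.8)], [574, np.float64(0.9), np.float64(-125.4)]]
33.13 [[850, np.float64(0.5), np.float64(-120.8)], [574, np.float64(0.9), np.float64(-125.4)]]
33.18 [[856, np.float64(0.5), np.float64(-120.9)], [571, np.float64(0.8), np.float64(-125.5)]]
33.23 [[827, np.float64(0.8), np.float64(-120.9)], [585, np.float64(0.8), np.float64(-125.4)]]
33.28 [[844, np.float64(1.0), np.float64(-120.9)], [562, np.float64(1.3), np.float64(-125.4)]]
```

View pics/f.png

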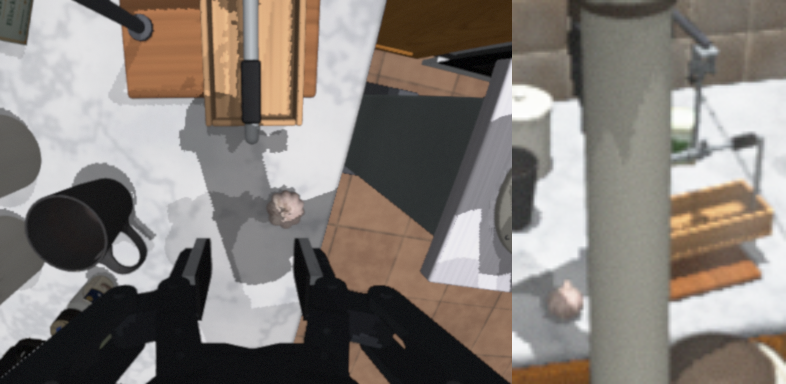

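The caddy hangs from the hook (near grip at (252,90), tray above the base) and the hand is clear of it. I back off a little more and check that it is still.

Request:
apply_moves(
  delta_rot=[
    [0,0,0],
    [0,0,0],
    [0,0,0],
    [0,0,0],
    [0,0,0],
    [0,0,0],
    [0,0,0],
    [0,0,0],
    [0,0,0],
    [0,0,0],
    [0,0,0],
    [0,0,0],
    [0,0,0],
    [0,0,0],
    [0,0,0],
    [0,0,0],
    [0,0,0],
    [0,0,0],
    [0,0,0],
    [0,0,0],
  ],
  xyz=[
    [0,0,0],
    [0,0,0],
    [0,0,0],
    [0,0,0],
    [0,0,0],
    [0,0,0],
    [0,0,0],
    [0,0,0],
    [0,0,0],
    [0,0,0],
    [0,0,0],
    [0,0,0],
    [0,0,0],
    [0,0,0],
    [0,0,0],
    [0,0,0],
    [0,0,0],
    [0,0,0],
    [0,0,0],
    [0,0,0],
  ],
  hand=[0,0,0,0,0,0,0,0,0,0,0,0,0,0,0,0,0,0,0,0],
)

```text
clock: 35.05
position: [440.1, 25.7, 234.0]
ee_rot: [0.767, -0.642, 0.0, 0.0]
contact_force: [-0.5, -0.0, -0.4]
gripper_width: 42.9
grasp_force: 0.0
```

Request:
apply_moves(
  delta_rot=[
    [0,0,0],
    [0,0,0],
    [0,0,0],
    [0,0,0],
    [0,0,0],
    [0,0,0],
    [0,0,0],
    [0,0,0],
    [0,0,0],
    [0,0,0],
    [0,0,0],
    [0,0,0],
    [0,0,0],
    [0,0,0],
    [0,0,0],
    [0,0,0],
    [0,0,0],
    [0,0,0],
    [0,0,0],
    [0,0,0],
  ],
  xyz=[
    [0,0,0],
    [0,0,0],
    [0,0,0],
    [0,0,0],
    [0,0,0],
    [0,0,0],
    [0,0,0],
    [0,0,0],
    [0,0,0],
    [0,0,0],
    [0,0,0],
    [0,0,0],
    [0,0,0],
    [0,0,0],
    [0,0,0],
    [0,0,0],
    [0,0,0],
    [0,0,0],
    [0,0,0],
    [0,0,0],
  ],
  hand=[0,0,0,0,0,0,0,0,0,0,0,0,0,0,0,0,0,0,0,0],
)

```text
clock: 36.72
position: [440.1, 25.8, 234.0]
ee_rot: [0.767, -0.642, 0.0, -0.0]
contact_force: [-0.3, 0.1, 0.5]
gripper_width: 42.6
grasp_force: 0.0
```

```bash
python3 - <<'E'
from chk import *
for k in range(16):
    t,o,im=meas();W,u,v=pts(im);Q=hx(W)
    k=Q[(abs(Q[:,2]+224)<8)&(abs(Q[:,0])<70)&(Q[:,1]>20)&(Q[:,1]<98)]  # tray rim
    print(t,[x[1:] for x in o],"rim",len(k),np.percentile(k[:,0],[1,99]).round(1))
E
```

```text
36.72 [[np.float64(1.2), np.float64(-120.8)], [np.float64(1.6), np.float64(-125.5)]] rim 1755 [-44.7  44.9]
36.77 [[np.float64(1.1), np.float64(-120.8)], [np.float64(1.5), np.float64(-125.5)]] rim 1758 [-45.   44.7]
36.82 [[np.float64(1.1), np.float64(-120.9)], [np.float64(1.4), np.float64(-125.4)]] rim 1752 [-45.2  44.3]
36.87 [[np.float64(0.7), np.float64(-120.9)], [np.float64(1.0), np.float64(-125.4)]] rim 1747 [-45.6  43.9]
36.92 [[np.float64(0.6), np.float64(-120.9)], [np.float64(0.9), np.float64(-125.6)]] rim 1756 [-45.9  43.8]
36.97 [[np.float64(0.6), np.float64(-120.9)], [np.float64(0.9), np.float64(-125.4)]] rim 1756 [-46.   43.6]
37.02 [[np.float64(0.5), np.float64(-120.8)], [np.float64(0.9), np.float64(-125.4)]] rim 1750 [-46.2  43.5]
37.07 [[np.float64(0.5), np.float64(-120.8)], [np.float64(0.9), np.float64(-125.4)]] rim 1759 [-46.3  43.5]
37.12 [[np.float64(0.6), np.float64(-120.8)], [np.float64(0.9), np.float64(-125.4)]] rim 1752 [-46.1  43.6]
37.17 [[np.float64(0.6), np.float64(-120.8)], [np.float64(0.9), np.float64(-125.5)]] rim 1752 [-45.9  43.8]
37.22 [[np.float64(0.7), np.float64(-120.9)], [np.float64(1.0), np.float64(-125.5)]] rim 1740 [-45.6  44. ]
37.27 [[np.float64(1.0), np.float64(-120.8)], [np.float64(1.4), np.float64(-125.4)]] rim 1761 [-45.4  44.3]
37.32 [[np.float64(1.1), np.float64(-120.9)], [np.float64(1.5), np.float64(-125.3)]] rim 1754 [-45.   44.6]
37.37 [[np.float64(1.2), np.float64(-120.9)], [np.float64(1.6), np.float64(-125.4)]] rim 1746 [-44.7  45. ]
37.42 [[np.float64(1.6), np.float64(-120.8)], [np.float64(1.8), np.float64(-125.4)]] rim 1766 [-44.4  45.2]
37.47 [[np.float64(1.6), np.float64(-120.8)], [np.float64(2.0), np.float64(-125.4)]] rim 1761 [-44.2  45.3]
```

Level and seated, with a ±1 mm residual swing. I wait for it to die down.

Request:
apply_moves(
  delta_rot=[
    [0,0,0],
    [0,0,0],
    [0,0,0],
    [0,0,0],
    [0,0,0],
    [0,0,0],
    [0,0,0],
    [0,0,0],
    [0,0,0],
    [0,0,0],
    [0,0,0],
    [0,0,0],
    [0,0,0],
    [0,0,0],
    [0,0,0],
    [0,0,0],
    [0,0,0],
    [0,0,0],
    [0,0,0],
    [0,0,0],
  ],
  xyz=[
    [0,0,0],
    [0,0,0],
    [0,0,0],
    [0,0,0],
    [0,0,0],
    [0,0,0],
    [0,0,0],
    [0,0,0],
    [0,0,0],
    [0,0,0],
    [0,0,0],
    [0,0,0],
    [0,0,0],
    [0,0,0],
    [0,0,0],
    [0,0,0],
    [0,0,0],
    [0,0,0],
    [0,0,0],
    [0,0,0],
  ],
  hand=[0,0,0,0,0,0,0,0,0,0,0,0,0,0,0,0,0,0,0,0],
)

```text
clock: 39.18
position: [440.1, 25.7, 234.0]
ee_rot: [0.767, -0.642, -0.0, -0.0]
contact_force: [0.4, 0.1, 0.2]
gripper_width: 42.7
grasp_force: 0.0
```

Request:
apply_moves(
  delta_rot=[
    [0,0,0],
    [0,0,0],
    [0,0,0],
    [0,0,0],
    [0,0,0],
    [0,0,0],
    [0,0,0],
    [0,0,0],
    [0,0,0],
    [0,0,0],
    [0,0,0],
    [0,0,0],
    [0,0,0],
    [0,0,0],
    [0,0,0],
    [0,0,0],
    [0,0,0],
    [0,0,0],
    [0,0,0],
    [0,0,0],
  ],
  xyz=[
    [0,0,0],
    [0,0,0],
    [0,0,0],
    [0,0,0],
    [0,0,0],
    [0,0,0],
    [0,0,0],
    [0,0,0],
    [0,0,0],
    [0,0,0],
    [0,0,0],
    [0,0,0],
    [0,0,0],
    [0,0,0],
    [0,0,0],
    [0,0,0],
    [0,0,0],
    [0,0,0],
    [0,0,0],
    [0,0,0],
  ],
  hand=[0,0,0,0,0,0,0,0,0,0,0,0,0,0,0,0,0,0,0,0],
)

```text
clock: 40.85
position: [440.2, 25.8, 234.0]
ee_rot: [0.767, -0.641, 0.0, -0.0]
contact_force: [0.4, -0.3, 0.7]
gripper_width: 42.7
grasp_force: 0.0
```

Request:
apply_moves(
  delta_rot=[
    [0,0,0],
    [0,0,0],
    [0,0,0],
    [0,0,0],
    [0,0,0],
    [0,0,0],
    [0,0,0],
    [0,0,0],
    [0,0,0],
    [0,0,0],
    [0,0,0],
    [0,0,0],
    [0,0,0],
    [0,0,0],
    [0,0,0],
    [0,0,0],
    [0,0,0],
    [0,0,0],
    [0,0,0],
    [0,0,0],
  ],
  xyz=[
    [0,0,0],
    [0,0,0],
    [0,0,0],
    [0,0,0],
    [0,0,0],
    [0,0,0],
    [0,0,0],
    [0,0,0],
    [0,0,0],
    [0,0,0],
    [0,0,0],
    [0,0,0],
    [0,0,0],
    [0,0,0],
    [0,0,0],
    [0,0,0],
    [0,0,0],
    [0,0,0],
    [0,0,0],
    [0,0,0],
  ],
  hand=[0,0,0,0,0,0,0,0,0,0,0,0,0,0,0,0,0,0,0,0],
)

```text
clock: 42.52
position: [440.2, 25.8, 234.0]
ee_rot: [0.767, -0.642, -0.0, -0.0]
contact_force: [0.2, 1.1, 0.3]
gripper_width: 43.1
grasp_force: 0.0
```

Request:
apply_moves(
  delta_rot=[
    [0,0,0],
    [0,0,0],
    [0,0,0],
    [0,0,0],
    [0,0,0],
    [0,0,0],
    [0,0,0],
    [0,0,0],
    [0,0,0],
    [0,0,0],
    [0,0,0],
    [0,0,0],
    [0,0,0],
    [0,0,0],
    [0,0,0],
    [0,0,0],
    [0,0,0],
    [0,0,0],
    [0,0,0],
    [0,0,0],
  ],
  xyz=[
    [0,0,0],
    [0,0,0],
    [0,0,0],
    [0,0,0],
    [0,0,0],
    [0,0,0],
    [0,0,0],
    [0,0,0],
    [0,0,0],
    [0,0,0],
    [0,0,0],
    [0,0,0],
    [0,0,0],
    [0,0,0],
    [0,0,0],
    [0,0,0],
    [0,0,0],
    [0,0,0],
    [0,0,0],
    [0,0,0],
  ],
  hand=[0,0,0,0,0,0,0,0,0,0,0,0,0,0,0,0,0,0,0,0],
)

```text
clock: 44.18
position: [440.2, 25.8, 234.0]
ee_rot: [0.767, -0.641, 0.0, 0.0]
contact_force: [0.3, 0.3, -0.1]
gripper_width: 42.7
grasp_force: 0.0
```

Request:
apply_moves(
  delta_rot=[
    [0,0,0],
    [0,0,0],
    [0,0,0],
    [0,0,0],
    [0,0,0],
    [0,0,0],
    [0,0,0],
    [0,0,0],
    [0,0,0],
    [0,0,0],
    [0,0,0],
    [0,0,0],
    [0,0,0],
    [0,0,0],
    [0,0,0],
    [0,0,0],
    [0,0,0],
    [0,0,0],
    [0,0,0],
    [0,0,0],
  ],
  xyz=[
    [0,0,0],
    [0,0,0],
    [0,0,0],
    [0,0,0],
    [0,0,0],
    [0,0,0],
    [0,0,0],
    [0,0,0],
    [0,0,0],
    [0,0,0],
    [0,0,0],
    [0,0,0],
    [0,0,0],
    [0,0,0],
    [0,0,0],
    [0,0,0],
    [0,0,0],
    [0,0,0],
    [0,0,0],
    [0,0,0],
  ],
  hand=[0,0,0,0,0,0,0,0,0,0,0,0,0,0,0,0,0,0,0,0],
)

```text
clock: 45.85
position: [440.1, 25.7, 233.9]
ee_rot: [0.767, -0.642, -0.0, 0.0]
contact_force: [-0.2, 0.5, 0.0]
gripper_width: 42.6
grasp_force: 0.0
```

```bash
python3 - <<'E'
from chk import *
for k in range(16):
    t,o,im=meas();W,u,v=pts(im);Q=hx(W)
    k=Q[(abs(Q[:,2]+224)<8)&(abs(Q[:,0])<70)&(Q[:,1]>20)&(Q[:,1]<98)]
    print(t,[float(x[1]) for x in o],np.percentile(k[:,0],[1,99]).round(1))
E
```

```text
45.85 [0.5, 0.9] [-46.1  43.5]
45.9 [0.6, 0.9] [-46.   43.6]
45.95 [0.6, 0.9] [-45.8  43.9]
46.0 [0.7, 1.0] [-45.5  44.1]
46.05 [1.1, 1.4] [-45.3  44.3]
46.1 [1.1, 1.5] [-45.   44.7]
46.15 [1.2, 1.5] [-44.7  44.8]
46.2 [1.4, 1.7] [-44.5  45.2]
46.25 [1.6, 2.0] [-44.3  45.2]
46.3 [1.7, 2.0] [-44.2  45.4]
46.35 [1.6, 2.0] [-44.2  45.3]
46.4 [1.6, 1.9] [-44.4  45.2]
46.45 [1.3, 1.6] [-44.6  45. ]
46.5 [1.2, 1.5] [-44.8  44.8]
46.55 [1.1, 1.5] [-45.2  44.5]
46.6 [1.0, 1.2] [-45.4  44.2]
```

```bash
python3 -c "
from h import *
print(arm.job_done())"
```

```text
the job is handed in; nothing more can be done
None
```

The caddy now hangs level in the hook's bend. The hook was held on its stop at about 3–5 N for over 2 s before the slide down, and no force reading passed about 6–7 N. The job was handed in at about 47 s; a residual swing of about ±1 mm had not died down by then, and I did not re-check the bystanders.

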